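# Pin the hinged half of a jar clamp and swing it shut

### The arm

A 6-joint arm with a two-finger parallel gripper is mounted at the origin on the work surface. World frame = base frame: x ahead of the robot, y to its left, z up, the work surface at z = 0. Lengths are in mm, angles in rad, forces in N, time in s.
With the tool pointing down it reaches from about 275 to 1000 mm from the base axis. Payload 8.4 kg.
Tool frame: the origin (TCP) lies at the very end of the fingers, on their centre line; the grasp point (between the pads) lies behind it (r.grip_point_offset is the x of the grasp point in the tool frame, in mm); x points along the fingers, z is the direction in which the jaws open and shut, and the axes are right-handed (so a half turn about x gives the same grasp; the last joint's range is limited). The gripper opens to 85 mm and grips with 20 to 120 N. Pads are 22 mm wide; open, the fingers measure 114 mm over their backs; the gripper's body (76 mm by 85 mm) begins 54 mm behind the grasp point. The pads swing forward as they close: fully open they stand 13 mm farther back than shut.
Start: joints at [1.124, 0.353, 1.633, -0, 1.155, -0.002], TCP at [268.922, 564.188, 195.981] pointing down, gripper open.
Joint ranges: [-2.63, 2.63], [-0.92, 2.1], [0.06, 2.66], [-1.3, 4.44], [0, 2.69], [-3.02, 3.02]. Speed limits (rad/s): [2.22, 2.22, 2.79, 3.14, 3.14, 3.14].

### API

Orientations are given as [roll, pitch, yaw] about the fixed x, y, z axes, in that order (R = Rz(yaw) Ry(pitch) Rx(roll)).
In Python, from rig import r, vision, order gives the robot as it stands. The module is installed in compiled form; this text tells all that it offers.
- The arm moves only by the tool step_arm, never from a script. Its argument "rows" is a list of rows, each a list of 7 numbers: the shift along the world's x, y, z in mm, then the turn, a rotation vector about the world's x, y, z in rad, then the finger opening in mm, from 0 to 85.4. A call has exactly 8 rows; each row is the pose to reach, as a shift and turn from the pose measured when the call began; what a row does not reach only later rows make up. A row lasts 1/8 s, in which the tool goes at most 62.5 mm and 10.7 degrees, less where a joint would pass 70% of its speed; a pose out of reach is approached as far as the arm can. A call with a gripper value outside its range is refused whole. The fingers move at their own pace and stop on an object; "force" is the grip in N (left out, the last holds). Time passes only in rows, so rows that repeat a pose let the fingers close, or fill a call up. It gives the time, the measured TCP pose, the force and the opening at its end, in the units of the state.
- r.sense(): the state, without advancing time (a new reading comes with each control period).
- vision.grab_frame(name): name is "side" or "top"; returns (picture, depth): 420x560x3 uint8, red, green, blue; 420x560 float32, mm along the optical axis (not along the pixel's ray), 0 where there is no reading.
- vision.camera_info(name): a dict with "K" (3x3 intrinsics, pixels), "distortion" ([k1, k2, p1, p2, k3] as OpenCV has them; the pictures are not rectified), "origin" and "attitude" of the camera in the world. Camera axes: x right, y down, z forward; pixel columns grow to the right and rows downward; lengths in mm; the calibration is good to about 2 mm. A picture is of the moment at which its call begins. camera_info takes no time and is no camera call.
- order.sign_off(): hands the job in, once; it reports no verdict.
The state is a dict: "clock": time; "qpos": joint angles; "qvel": joint speeds; "joint_efforts": joint torques, N m; "eef_pos": TCP position; "tcp_rot": TCP orientation; "contact_force": force on the tool from outside, world axes, zero at the start; "wrist_torque": the same for the moment, N m; "opening": opening from 0.0 (shut) to 1.0 (fully open).
Only numpy, scipy, OpenCV 4.12 (cv2) and the standard library are available. Lean on these libraries where they do the work, as an engineer would, in place of code of your own. Each camera call takes 0.05 s, during which the arm holds its last target.

### The job

Join the loose half of the jar clamp to its fixed half: push the tall-headed hinge pin from the rack gently down through both knuckles until its head sits fully home on the loose half's knuckle, feeling for the lower hole, which sits a little off the hinge's middle to one side or another. Then swing the loose half shut, pushing gently and low at its free end, until its end lug meets the fixed half's lug, and let go. Never push hard on the parts (stay below 25 N), leave the jar standing in the clamp and do not disturb the other things.

Things in the scene. Friction and masses are not known exactly. Their poses are not given: they have to be found in the camera images.
- pin: Steel hinge pin, 93 mm long: shank 10 mm diameter, 51 mm long with 0.5 mm chamfer at the tip, and above it a tall round knob head 20 mm diameter, 42 mm tall. Origin at the tip's centre, z up along the pin towards the head. It starts upright in one of the rack's three holes, the head resting on the rack's top (60 mm high). 85 to 155 g. Not the two low, broad-headed plugs beside it.
- pin_seat (a point): Centre of the underside of the pin's head (51 mm above the tip on the pin's axis); it lands on point jaw_eye when the pin is home.
- rack: Fixed yellow block, 70 x 210 x 60 mm high, with three 15 mm holes 66 mm apart along its y axis at its mid width. Origin: centre of its underside. No walls round the holes; there is room to grip the pin's head from above.
- bracket: Fixed aluminium half of the jar clamp, screwed to the table: a half ring (inner radius 40 mm, outer 49 mm, 54 mm high) on the +x side of its origin, which is the ring's centre on the table. Its knuckle housing stands 64 mm from the centre towards its +y, top 33 mm high, its end lug 64 mm towards its -y. The jar (radius 35 mm, 80 mm high) stands at the centre.
- bracket_hinge (a point): Nominal hinge axis of the fixed half, on top of its knuckle housing, 33 mm above the table; axes as the bracket's. The housing is 48 x 44 mm; its 4 mm top plate has a 22 mm square opening centred here. The pin passes it into the brass bush below.
- bracket_bush (a point): Centre of the brass bush's flat top, 28.5 mm high, on the nominal hinge axis. The bush is the lower knuckle: eccentric, 12 mm thick, its 11.5 mm hole always lies 4.5 mm off this axis, in an unknown direction (hidden, not reported; the bush turns stiffly about this axis and stays). Find it by feel round that circle: the tip rests on brass until over the hole.
- bracket_plug (a point): Top of a stiff plug under the bush, 15.5 mm high at the start. It resists the pin's tip with about 5 N, sinks by about 12.5 mm as the pin is pressed home, and stays down; a dropped pin stops on it, its head some 13 mm proud. With the pin home the tip is 3 mm above the table.
- bracket_face (a point): Centre of the flat face of the fixed half's end lug, 33 mm above the table; the face looks to the bracket's -x. The loose half's lug comes to rest against it.
- jaw: Loose aluminium half of the clamp (270 g, varies by 30 %), mirror half ring, lying on the table, its knuckle over the fixed housing, up to 3 mm out of line, swung open by about 50 to 80 degrees. Origin on its own hinge axis at table height; when shut its axes are parallel to the bracket's; negative yaw relative to the bracket = open (free end swung to the bracket's -x). A pin in its knuckle drags it along.
- jaw_eye (a point): Centre of the top mouth of the loose half's knuckle hole (12 mm through hole with 2 mm chamfer, in a 34 mm square, 20.5 mm thick block whose top is 54 mm above the table). Lies on the jaw's origin axis.
- jaw_lug (a point): Top centre of the loose half's end lug at its free end, at (-12.5, -128) mm in the jaw's frame: an upright block 23 mm (jaw's x) by 30 mm, 54 mm high. Push its rear face (the jaw's -x side) round the hinge to shut; the jaw slides on the table with 1 to 3 N. Push low, below 45 mm: pushing high tips the jaw and loads the pin.
- jaw_face (a point): Centre of the flat face of the loose half's end lug, 33 mm above the table, at (-1, -128) mm in the jaw's frame, facing the jaw's +x; meets bracket_face when shut. Below it a foot, 8 mm thick, reaches 33 mm further forward; it slides under the fixed lug, whose underside is 12 mm high.
- jar: Glass jar with blue cap, 70 mm diameter, 80 mm high, 350 g, loose, standing in the clamp's ring. Origin: centre of its underside.
- plugscrew_a: Low broad-headed steel plug in the rack (head 28 mm wide, 18 mm tall). Leave it. Origin at its tip.
- plugscrew_b: Another such plug in the rack. Leave it. Origin at its tip.
- wellplate: Flat clear plate with pink wells, 86 x 128 x 19 mm. Bystander; origin under its centre.
- cap: Blue screw cap, 36 mm diameter, 14 mm high, on the table. Bystander; origin under its centre.
- media: Glass bottle, 60 mm diameter, 130 mm high. Bystander; origin under its centre.
- tubepot: Slim tube, 32 mm diameter, 90 mm high. Bystander; origin under its centre.
- tipbox: White pipette tip box, 90 x 125 x 55 mm. Bystander; origin under its centre.
Things that resemble listed ones, but are neither listed nor needed, are in the scene too. Leave any green, purple or red look-alike of the jar alone.

How it is judged:
By the outcome, as a careful person would: the job done as asked, in the order asked, and still so for the second after the job is handed in, with the robot touching nothing.
It also fails if it takes over 72 s, if anything falls off the work surface, if the arm or the gripper's body presses on something with over 40 N, if the wrist force passes 120 N, or if a joint passes its speed limit or range.

## Working session

There is one attempt and no reset: what is moved stays moved. The work goes in short steps, Python scripts to look and compute and a tool call to move; the robot and the scene stay as the last step left them, time stands still between calls to the robot, and variables do not carry over. Pictures are saved under pics/ and viewed, and the job is handed in when it is done.

Besides the shell and the picture viewer there is one more tool, called after "Request:" by a JSON object that holds its "method" and its "body". step_arm: Moves the arm, as the interface text tells. Its arguments: {"type":"object","properties":{"rows":{"type":"array"},"force":{"type":"number"}},"required":["rows"]}

```bash
mkdir -p pics
python3 - <<'E'
from rig import r, vision, order
import cv2,numpy as np
print(r.sense()); print(r.grip_point_offset)
for n in("side","top"):
    p,d=vision.grab_frame(n); np.savez(f"pics/{n}0.npz",p=p,d=d)
    cv2.imwrite(f"pics/{n}0.png",cv2.resize(p[:,:,::-1],(784,588)))
    print(n,vision.camera_info(n))
E
```

```text
{'clock': 0.0, 'qpos': array([ 1.12356913e+00,  3.53645215e-01,  1.63415703e+00, -1.98839243e-05,
        1.15516827e+00, -2.40822984e-03]), 'qvel': array([-1.90655263e-04,  1.91257142e-04, -1.48315454e-05, -5.39303168e-04,
       -1.88366699e-03, -1.10720718e-03]), 'joint_efforts': array([ 3.71424339e-04, -6.05262709e+01, -3.42063046e+01,  8.65758375e-05,
        9.30223876e-03, -1.38168295e-05]), 'eef_pos': array([268.71679264, 563.69962283, 195.25373749]), 'tcp_rot': array([-3.13080732,  1.56941834, -2.00482192]), 'contact_force': array([0.10400346, 0.15366545, 1.19243009]), 'wrist_torque': array([-0.05081357, -0.01147863,  0.01141104]), 'opening': 1.0002013732443327}
-18.700000000000003
side {'K': array([[517.62984914,   0.        , 265.26656509],
       [  0.        , 517.62984914, 212.02992167],
       [  0.        ,   0.        ,   1.        ]]), 'distortion': array([-0.15957015,  0.        ,  0.        ,  0.        ,  0.        ]), 'origin': array([  35.32175887, -673.43750237, 1031.55655765]), 'attitude': array([-2.40789571,  0.00691649, -0.68163543])}
top {'K': array([[397.93299702,   0.        , 282.31471689],
       [  0.        , 397.93299702, 208.85156541],
       [  0.        ,   0.        ,   1.        ]]), 'distortion': array([-0.00262904,  0.        ,  0.        ,  0.        ,  0.        ]), 'origin': array([456.03535275, -24.56389065, 913.11251946]), 'attitude': array([-2.98612406,  0.02145331, -1.55135442])}
```

View pics/side0.png

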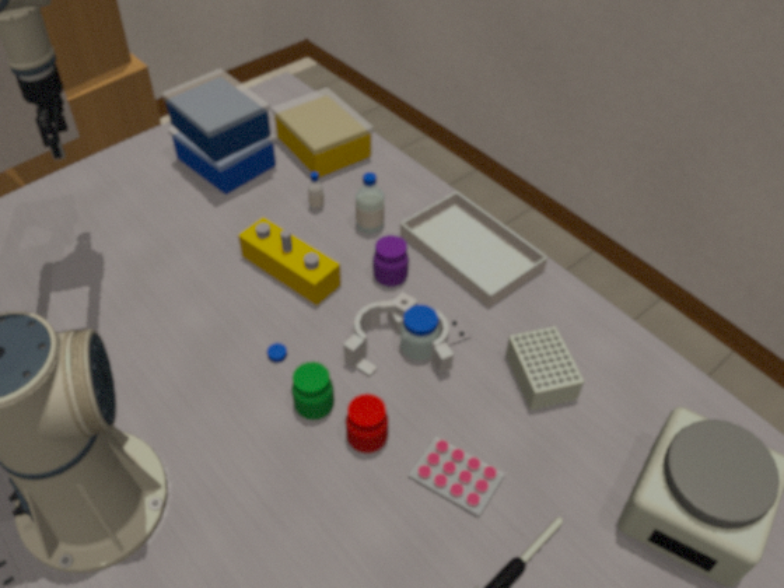

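View pics/top0.png

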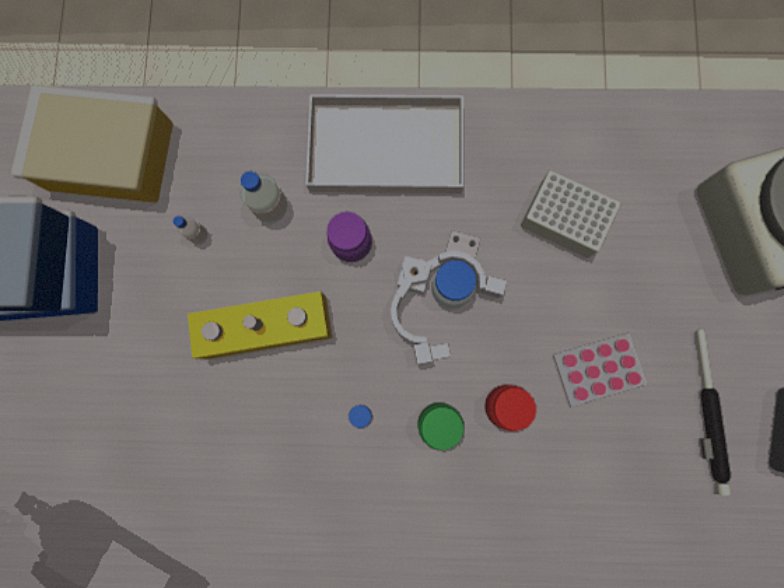

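The top view (784×588 scale) shows the clamp's knuckle at about (413,271), the jaw lug at (424,352), the fixed lug at (493,286), the jar's blue cap at (456,280) and the rack at (190–328, 295–355). There are three heads in the rack: (211,331), (252,323) and (297,317). Next I'll enlarge these areas.

```bash
cat > h.py <<'E'
import numpy as np,cv2
from rig import r, vision, order
from scipy.spatial.transform import Rotation as Ro
def cam(n):
    c=vision.camera_info(n); return c["K"],c["distortion"],np.array(c["origin"]),Ro.from_euler('xyz',c["attitude"]).as_matrix()
def ray(n,uv):
    K,D,o,R=cam(n); p=cv2.undistortPoints(np.array(uv,float).reshape(-1,1,2),K,D).reshape(-1,2)
    return o,(R@np.c_[p,np.ones(len(p))].T).T
def onz(n,uv,z):
    o,d=ray(n,uv); return o+d*((z-o[2])/d[:,2])[:,None]
def proj(n,X):
    K,D,o,R=cam(n); Xc=(np.array(X,float).reshape(-1,3)-o)@R
    return cv2.projectPoints(Xc,np.zeros(3),np.zeros(3),K,D)[0].reshape(-1,2)
def withdepth(n,uv,d):
    o,v=ray(n,uv); K,D,oo,R=cam(n); return o+v*np.asarray(d)[:,None]
E
python3 - <<'E'
from h import *
for n,boxes in {"top":[(270,155,370,265),(130,205,240,260)],"side":[(235,200,340,275),(165,150,250,220)]}.items():
    z=np.load(f"pics/{n}0.npz")
    for i,(a,b,c,d) in enumerate(boxes):
        s=min(800//(c-a),600//(d-b)); cv2.imwrite(f"pics/{n}_c{i}.png",cv2.resize(z["p"][b:d,a:c,::-1],None,fx=s,fy=s,interpolation=cv2.INTER_CUBIC)); print(n,i,s)
# checks: depth of some points top (orig px)
z=np.load("pics/top0.npz");
for u,v in [(150,236),(180,230),(212,226),(326,200),(303,252),(352,204),(200,240),(257,297),(300,190)]:
    print((u,v),withdepth("top",[(u,v)],[z["d"][v,u]]).round(1))
E
```

```text
top 0 5
top 1 7
side 0 7
side 1 8
(150, 236) [[524.  275.4  77.1]]
(180, 230) [[535.4 205.1 102. ]]
(212, 226) [[547.4 144.1  78.4]]
(326, 200) [[606.6 -96.4  81.2]]
(303, 252) [[497.3 -49.8  53.8]]
(352, 204) [[ 603.2 -155.1   55.8]]
(200, 240) [[518.6 172.4  59.9]]
(257, 297) [[398.3  49.6  15.4]]
(300, 190) [[632.8 -41.6  54.9]]
```

View pics/top_c0.png

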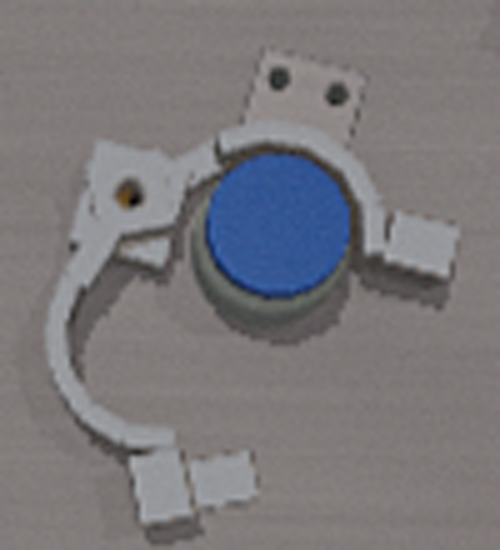

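View pics/top_c1.png

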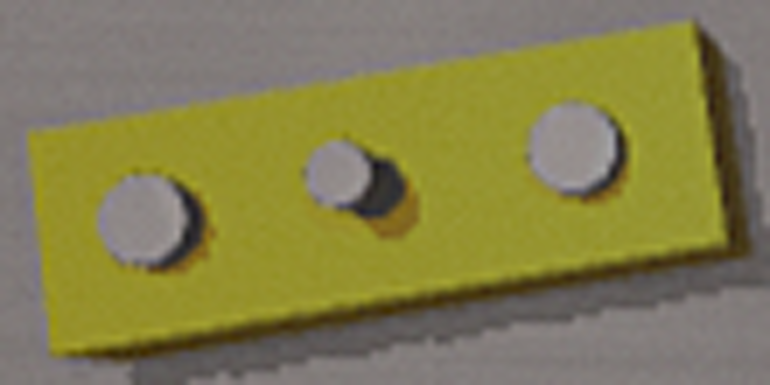

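View pics/side_c0.png

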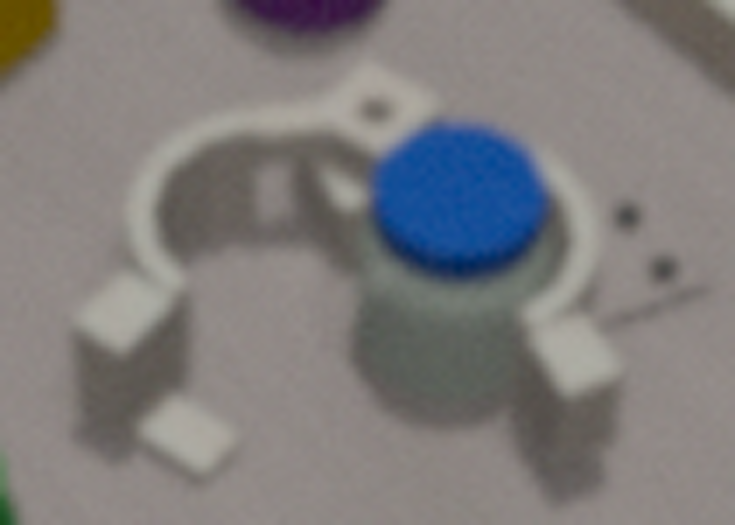

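View pics/side_c1.png

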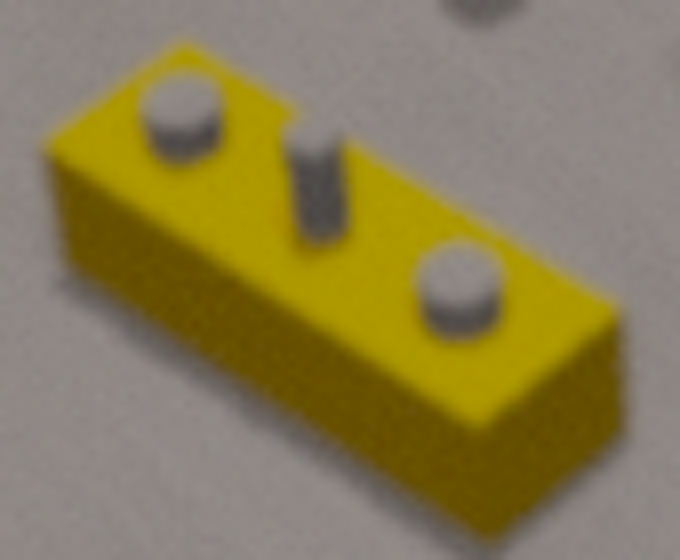

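The pin is the middle head at top-image (252,323): its top sits at 102 mm and it is narrow and tall. The heads at (211,331) and (297,317) top out at about 78 mm and are broad, so they are the plugs. The enlarged rack crop confirms this. Next I'll measure everything.

```bash
python3 - <<'E'
from h import *
z=np.load("pics/top0.npz"); p,d=z["p"],z["d"]
H,W=d.shape; vv,uu=np.mgrid[:H,:W]
P=withdepth("top",np.c_[uu.ravel(),vv.ravel()],d.ravel()).reshape(H,W,3); Z=P[...,2]
def cent(mask,zh,name):
    n,l,s,c=cv2.connectedComponentsWithStats(mask.astype(np.uint8))
    for i in range(1,n):
        if s[i,4]>15: 
            cn=cv2.findContours((l==i).astype(np.uint8),cv2.RETR_EXTERNAL,cv2.CHAIN_APPROX_NONE)[0][0].reshape(-1,2)
            Wd=onz("top",cn,zh); c0,r0=cv2.minEnclosingCircle(Wd[:,:2].astype(np.float32))
            print(name,s[i],c[i].round(2),onz("top",[c[i]],zh)[0].round(1),"encl",np.round(c0,1),round(r0,1), "area",round(s[i,4]*((913-zh)/398)**2))
box=np.zeros((H,W),bool); box[205:260,130:240]=1
cent(box&(Z>92)&(Z<108),102,"pinhead")
cent(box&(Z>70)&(Z<90),78,"plugs")
m=(box&(Z>55)&(Z<65)).astype(np.uint8)
cn=max(cv2.findContours(m,cv2.RETR_EXTERNAL,cv2.CHAIN_APPROX_NONE)[0],key=cv2.contourArea).reshape(-1,2)
print("rack",cv2.minAreaRect(onz("top",cn,60)[:,:2].astype(np.float32)))
box[:]=0; box[155:265,270:370]=1
cent(box&(Z>72)&(Z<90),80,"jarcap")
m54=box&(Z>48)&(Z<60); cv2.imwrite("pics/m54.png",cv2.resize((m54[155:265,270:370]*255).astype(np.uint8),None,fx=5,fy=5,interpolation=0))
m33=box&(Z>20)&(Z<48); cv2.imwrite("pics/m33.png",cv2.resize((m33[155:265,270:370]*255).astype(np.uint8),None,fx=5,fy=5,interpolation=0))
cv2.imwrite("pics/eye.png",cv2.resize(p[183:205,284:308,::-1],None,fx=25,fy=25,interpolation=0))
R=Ro.from_euler('xyz',r.sense()["tcp_rot"]).as_matrix(); print(R.round(3))
E
python3 -c "
import cv2,numpy as np
a=cv2.imread('pics/m54.png');b=cv2.imread('pics/eye.png');a[...,0]//=2
a=cv2.resize(a,(400,440));b=cv2.resize(b,(400,366));b=cv2.copyMakeBorder(b,0,74,0,0,0)
cv2.imwrite('pics/mm.png',np.hstack([a,b]))"
```

```text
pinhead [174 225  10  10  81] [178.44 229.28] [536.8 208.4 102. ] encl [536.8 208.5] 10.4 area 336
plugs [205 219  14  14 139] [211.73 225.27] [549.  144.8  78. ] encl [548.7 145.1] 14.1 area 612
plugs [181 227   6   9  19] [184.21 231.58] [534.5 202.7  78. ] encl [535.7 206.4] 9.0 area 84
plugs [144 230  14  13 145] [150.46 235.79] [524.4 274.1  78. ] encl [524.6 273.9] 14.6 area 638
rack ((537.3521118164062, 209.682373046875), (70.66251373291016, 210.72157287597656), 10.621966361999512)
jarcap [311 186  29  28 646] [325.19 199.45] [607.9 -94.8  80. ] encl [608.  -94.6] 31.0 area 2830
[[-0.001 -0.903  0.43 ]
 [-0.001  0.43   0.903]
 [-1.     0.    -0.001]]
```

View pics/mm.png

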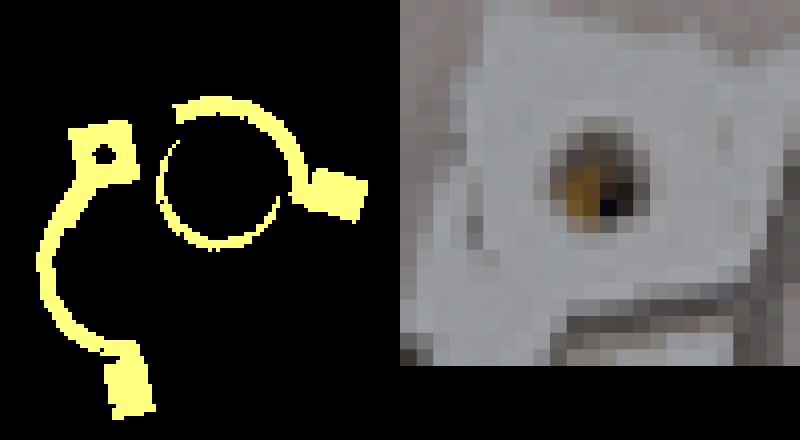

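The eye crop shows brass on its left (world +y) and a dark hole on its right. So the bush hole probably lies towards world -y. Next I'll fit the bracket and jaw frames.

Run:
```python
from h import *
from scipy.optimize import least_squares
z=np.load("pics/top0.npz"); p,d=z["p"],z["d"]
H,W=d.shape; vv,uu=np.mgrid[:H,:W]
P=withdepth("top",np.c_[uu.ravel(),vv.ravel()],d.ravel()).reshape(H,W,3); Z=P[...,2]
m=np.zeros((H,W),bool); m[155:265,270:370]=1; m&=(Z>48)&(Z<60)
X=onz("top",np.c_[uu[m],vv[m]],54)[:,:2]
# eye: colour-dark pixels inside knuckle + depth hole
sub=(slice(186,200),slice(289,303))
hole=np.zeros((H,W),bool); hole[sub]=~m[sub]
n,l,s,c=cv2.connectedComponentsWithStats(hole.astype(np.uint8));print(s,c)
g=p.astype(int).max(2); 
for t in(110,125,135):
    hh=np.zeros((H,W),np.uint8); hh[187:199,291:302]=(g[187:199,291:302]<t); n,l,s,c=cv2.connectedComponentsWithStats(hh); i=1+np.argmax(s[1:,4]); print("eye",t,s[i],c[i],onz("top",[c[i]],54)[0].round(1), "area",s[i,4]*(859/398)**2)
# fixed ring: components
n,l,s,c=cv2.connectedComponentsWithStats(m.astype(np.uint8),connectivity=4)
for i in range(1,n):
    if s[i,4]>40: print(i,s[i],c[i])
# contour-based outer/inner fit of fixed ring
def pts(i): return np.c_[uu[l==i],vv[l==i]]
def circ(Q):
    f=lambda q:np.hypot(Q[:,0]-q[0],Q[:,1]-q[1])-q[2]
    return least_squares(f,[Q[:,0].mean(),Q[:,1].mean(),45],loss="soft_l1").x
fx=l==l[175,330] if l[175,330] else None
ring=m&(vv<200)&(uu>308); ring&= ~((uu>345))
Q=onz("top",np.c_[uu[ring],vv[ring]],54)[:,:2]
c0=np.array([607,-95.]); 
for it in range(3):
    rr=np.hypot(*(Q-c0).T); K=(rr>38)&(rr<51)&(Q[:,0]>c0[0]-5); q=circ(Q[K]); c0=q[:2]; print("ring mean fit",q.round(2),K.sum())
def rect(mask,name):
    cn=max(cv2.findContours(mask.astype(np.uint8),cv2.RETR_EXTERNAL,cv2.CHAIN_APPROX_NONE)[0],key=cv2.contourArea).reshape(-1,2)
    print(name,cv2.minAreaRect(onz("top",cn,54)[:,:2].astype(np.float32)))
rect(m&(uu>=348)&(vv<215),"fixlug")
rect(m&(vv>=243),"jawlug"); rect(m&(vv<201)&(uu<306)&(vv>184),"knuckle")
```

```text
[[     0      0    560    420 235176]
 [   289    186      3      1      3]
 [   293    191      6      5     21]] [[279.49842671 209.50175188]
 [290.         186.        ]
 [295.61904762 193.23809524]]
eye 110 [293 191   6   6  24] [295.75       193.29166667] [625.4 -32.4  54. ] area 111.79732835029418
eye 125 [293 191   6   6  29] [295.5862069  193.27586207] [625.4 -32.   54. ] area 135.08843842327212
eye 135 [293 190   6   7  34] [295.5        193.29411765] [625.4 -31.8  54. ] area 158.3795484962501
1 [313 179  49  32 366] [341.69398907 194.18579235]
2 [279 185  30  75 644] [293.72981366 219.87267081]
6 [309 194  31  24 117] [320.72649573 209.76923077]
ring mean fit [611.07 -95.71  42.82] 169
ring mean fit [612.1  -95.65  42.62] 182
ring mean fit [612.85 -95.75  42.3 ] 173
fixlug ((605.4179077148438, -159.13345336914062), (30.050922393798828, 23.662893295288086), 73.85377502441406)
jawlug ((501.05908203125, -46.36248779296875), (35.608726501464844, 22.772064208984375), 11.929375648498535)
knuckle ((626.4327392578125, -31.844097137451172), (34.441707611083984, 35.756507873535156), 6.100254535675049)
```

Run:
```python
from h import *
from scipy.optimize import least_squares
z=np.load("pics/top0.npz"); p,d=z["p"],z["d"]
H,W=d.shape; vv,uu=np.mgrid[:H,:W]
P=withdepth("top",np.c_[uu.ravel(),vv.ravel()],d.ravel()).reshape(H,W,3); Z=P[...,2]
m=np.zeros((H,W),bool); m[155:265,270:370]=1; m&=(Z>48)&(Z<60)
ring=m&(vv<199)&(uu>308)&(uu<344)
Q=onz("top",np.c_[uu[ring],vv[ring]],54)[:,:2]
c0=np.array([611,-95.])
for it in range(6):
    rr=np.hypot(*(Q-c0).T); K=(rr>37)&(rr<52)&((Q-c0)@[.96,-.28]>3)
    q=least_squares(lambda q:np.hypot(*(Q[K]-q).T)-44.5,c0).x; c0=q
print("ring R44.5",c0.round(2),K.sum(), "rad range",np.percentile(np.hypot(*(Q[K]-c0).T),[2,98]))
# per-angle inner/outer edges
a=np.degrees(np.arctan2(*(Q[K]-c0).T[::-1]));rad=np.hypot(*(Q[K]-c0).T)
for lo in range(-90,90,20):
    k=(a>=lo)&(a<lo+20)
    if k.sum(): print(lo,k.sum(),rad[k].min().round(1),rad[k].max().round(1),rad[k].mean().round(1))
# fixed lug & jaw lug rects, minus ring
def rect(mask,name,zz=54):
    cn=max(cv2.findContours(mask.astype(np.uint8),cv2.RETR_EXTERNAL,cv2.CHAIN_APPROX_NONE)[0],key=cv2.contourArea).reshape(-1,2)
    X=onz("top",cn,zz)[:,:2]; print(name,cv2.minAreaRect(X.astype(np.float32)),cv2.boxPoints(cv2.minAreaRect(X.astype(np.float32))).round(1).tolist())
rect(m&(vv>=246),"jawlug"); rect(m&(vv>=247),"jawlug"); rect(m&(uu>=350)&(vv<215),"fixlug")
Zb=(Z>3)&(Z<14)&(uu>300)&(uu<330)&(vv>240)&(vv<262)
rect(Zb,"foot",8)
h=(Z>28)&(Z<38)&(uu>278)&(uu<325)&(vv>175)&(vv<215)
cv2.imwrite("pics/h33.png",cv2.resize((h[170:220,275:330]*255).astype(np.uint8),None,fx=10,fy=10,interpolation=0))
Q=P[h];print(h.sum(), Q[:,:2].min(0),Q[:,:2].max(0))
cv2.imwrite("pics/k.png",cv2.resize(p[170:220,275:330,::-1],None,fx=12,fy=12,interpolation=cv2.INTER_CUBIC))
```

```text
ring R44.5 [610.07 -93.86] 169 rad range [39.48338537 49.61322685]
-90 8 40.3 44.0 42.1
-70 29 39.9 49.7 44.7
-50 33 39.3 50.2 44.8
-30 32 39.5 49.8 44.7
-10 34 39.4 49.0 44.5
10 31 39.1 49.6 44.2
30 2 40.7 42.7 41.7
jawlug ((497.7633361816406, -47.05877685546875), (28.871740341186523, 22.772064208984375), 11.929376602172852) [[481.29998779296875, -38.900001525878906], [486.0, -61.20000076293945], [514.2000122070312, -55.20000076293945], [509.5, -32.900001525878906]]
jawlug ((496.7701416015625, -47.28451919555664), (26.779273986816406, 22.74472427368164), 12.166452407836914) [[481.29998779296875, -39.0], [486.1000061035156, -61.20000076293945], [512.2999877929688, -55.599998474121094], [507.5, -33.29999923706055]]
fixlug ((605.130126953125, -160.65518188476562), (26.653928756713867, 23.23476791381836), 72.0692138671875) [[590.0, -169.8000030517578], [612.0999755859375, -176.89999389648438], [620.2999877929688, -151.60000610351562], [598.2000122070312, -144.39999389648438]]
foot ((503.1473083496094, -75.74934387207031), (22.07530403137207, 30.20833969116211), 11.925031661987305) [[489.20001220703125, -63.29999923706055], [495.5, -92.80000305175781], [517.0999755859375, -88.19999694824219], [510.79998779296875, -58.70000076293945]]
171 [583.69573682 -94.04275155] [653.68655455  -6.43414974]
```

View pics/k.png

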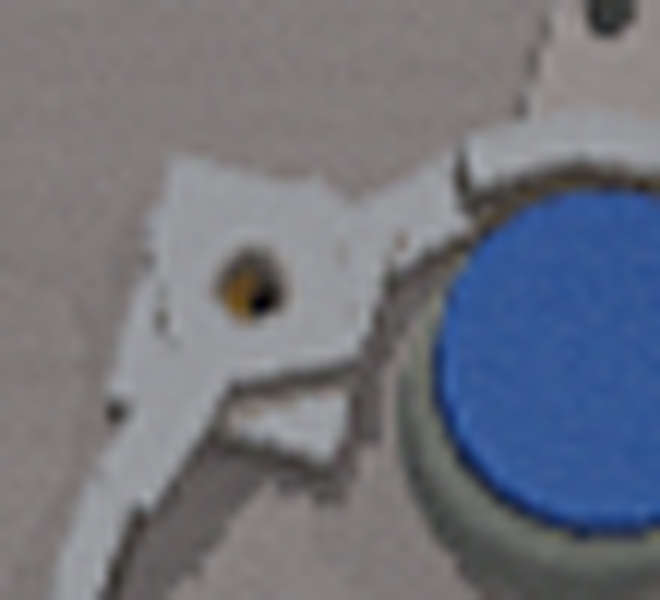

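View pics/h33.png

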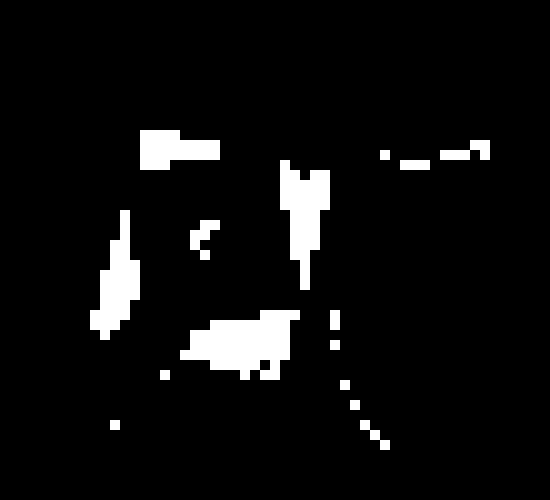

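Run:
```python
from h import *
z=np.load("pics/top0.npz"); p,d=z["p"],z["d"]
H,W=d.shape; vv,uu=np.mgrid[:H,:W]
P=withdepth("top",np.c_[uu.ravel(),vv.ravel()],d.ravel()).reshape(H,W,3); Z=P[...,2]
h=(Z>28)&(Z<38)&(uu>278)&(uu<309)&(vv>180)&(vv<209)&~((uu<292)&(vv>205))
q=onz("top",np.c_[uu[h],vv[h]],33)[:,:2]
print(cv2.minAreaRect(q.astype(np.float32)),cv2.boxPoints(cv2.minAreaRect(q.astype(np.float32))))
for yaw in(-16,-17,-18):
    R=Ro.from_euler('z',yaw,degrees=True).as_matrix()[:2,:2]; b=(q-[628.3,-32.5])@R; print(yaw,b.min(0),b.max(0),(b.min(0)+b.max(0))/2, np.sort(b[:,0])[[3,-4]],np.sort(b[:,1])[[3,-4]])
from scipy.spatial.transform import Rotation
s=r.sense()
print(Ro.from_euler('xyz',s["tcp_rot"]).as_matrix().round(3))
```

```text
((624.4592895507812, -37.39305114746094), (53.968196868896484, 48.93864059448242), 75.34754180908203) [[593.96      -57.30993  ]
 [641.30707   -69.68922  ]
 [654.95856   -17.476173 ]
 [607.6115     -5.0968857]]
-16 [-27.01312464 -33.0326876 ] [22.42164584 21.74291559] [-2.2957394 -5.644886 ] [-26.14721499  21.76839432] [-22.97529492  20.81686193]
-17 [-27.30467738 -33.2755277 ] [22.76387676 22.07968988] [-2.27040031 -5.59791891] [-26.11618196  21.75098575] [-23.31445519  20.69675898]
-18 [-27.58791286 -33.50823176] [23.09917359 22.40973849] [-2.24436963 -5.54924663] [-26.04885674  21.63752134] [-23.64651365  20.68257595]
[[-0.001 -0.903  0.43 ]
 [-0.001  0.43   0.903]
 [-1.     0.    -0.001]]
```

Request:
{"method": "step_arm", "body": {"rows": [[33,-44,0,0,0,-0.178,60],[67,-89,0,0,0,-0.356,45],[100,-133,0,0,0,-0.534,45],[134,-178,-10,0,0,-0.711,45],[167,-222,-20,0,0,-0.889,45],[201,-266,-35,0,0,-1.067,45],[234,-311,-50,0,0,-1.245,45],[268,-355,-65,0,0,-1.422,45]], "force": 40}}

```text
clock: 1.1
eef_pos: [537.5, 207.1, 129.7]
tcp_rot: [-3.104, 1.569, 2.877]
contact_force: [1.1, 1.3, 0.3]
opening: 0.528
```

```bash
cat > st.py <<'E'
from h import *
s=r.sense(); M=Ro.from_euler('xyz',s["tcp_rot"]).as_matrix()
print("t",round(s["clock"],2),"pos",s["eef_pos"].round(2),"x",M[:,0].round(3),"z ang",round(np.degrees(np.arctan2(M[1,2],M[0,2])),2),"F",s["contact_force"].round(2),"T",s["wrist_torque"].round(2),"op",round(s["opening"]*85.4,1),"q",s["qpos"].round(2))
E
python3 st.py; python3 -c "
from h import *
p,d=vision.grab_frame('top'); np.savez('pics/t1.npz',p=p,d=d); cv2.imwrite('pics/t1.png',p[:,:,::-1])"
```

```text
t 1.1 pos [537.45 207.1  129.71] x [-0.001  0.    -1.   ] z ang -17.3 F [1.11 1.31 0.26] T [ 0.06 -0.06  0.05] op 45.1 q [0.36 0.35 1.8  0.   0.99 0.67]
```

View pics/t1.png

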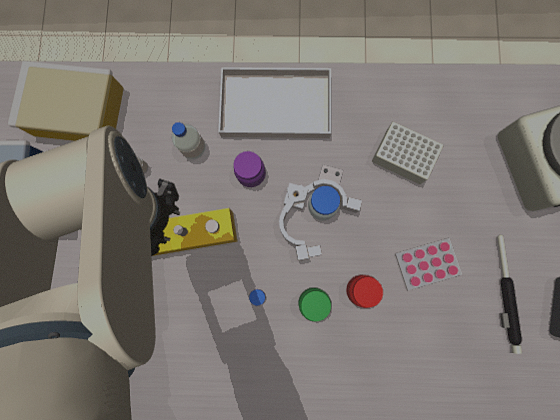

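```bash
python3 -c "
from h import *
print(proj('top',[[537.4,207.1,129.7],[537.4,207.1,170],[537.4,207.1,250],[536.8,208.4,102]]))
p=np.load('pics/t1.npz')['p']; cv2.imwrite('pics/t1c.png',cv2.resize(p[190:270,130:250,::-1],None,fx=6,fy=6))
p,d=vision.grab_frame('side'); cv2.imwrite('pics/s1c.png',cv2.resize(p[80:230,120:300,::-1],None,fx=4,fy=4))"
```

```text
[[175.21937145 227.55215347]
 [169.09684304 225.24144409]
 [154.79924086 219.84504411]
 [178.43870165 229.28950381]]
```

View pics/t1c.png

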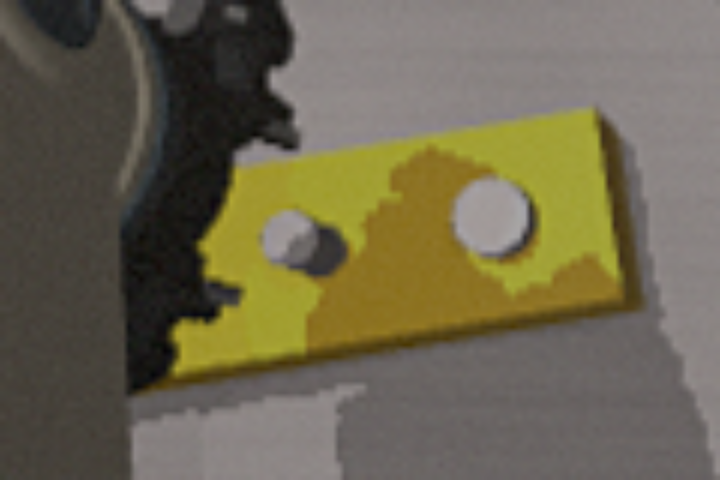

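View pics/s1c.png

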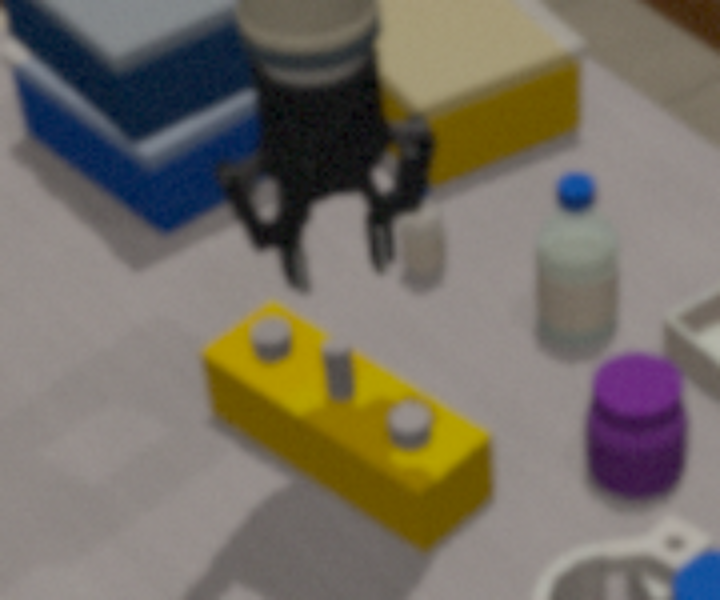

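```bash
python3 -c "
from h import *
z=np.load('pics/t1.npz');d=z['d'];H,W=d.shape; vv,uu=np.mgrid[:H,:W]
P=withdepth('top',np.c_[uu.ravel(),vv.ravel()],d.ravel()).reshape(H,W,3)
k=(P[...,2]>112)&(P[...,2]<160)&(uu>150)&(uu<190)&(vv>195)&(vv<255)
n,l,s,c=cv2.connectedComponentsWithStats(k.astype(np.uint8))
for i in range(1,n):
    if s[i,4]>3: Q=P[l==i]; print(s[i],Q.mean(0).round(1),Q.min(0).round(1),Q.max(0).round(1))
R=Ro.from_euler('z',-17.3,degrees=True).as_matrix()
Q=P[k]; Q=(Q-[537.45,207.1,0])@R; print(np.c_[Q[np.argsort(Q[:,2])][:25].round(1)])
"
```

```text
[]
```

```bash
python3 -c "
from h import *
z=np.load('pics/t1.npz');d=z['d'];H,W=d.shape; vv,uu=np.mgrid[:H,:W]
P=withdepth('top',np.c_[uu.ravel(),vv.ravel()],d.ravel()).reshape(H,W,3)
for v in (205,210,212,213,236,239,240): print(v,[(u,P[v,u].round(0).tolist()) for u in range(162,182,3)])
"
```

```text
205 [(162, [551.0, 171.0, 328.0]), (165, [553.0, 172.0, 310.0]), (168, [566.0, 191.0, 234.0]), (171, [567.0, 188.0, 227.0]), (174, [568.0, 185.0, 220.0]), (177, [605.0, 246.0, -4.0]), (180, [604.0, 237.0, 2.0])]
210 [(162, [542.0, 169.0, 331.0]), (165, [545.0, 170.0, 314.0]), (168, [456.0, -25.0, 913.0]), (171, [556.0, 184.0, 240.0]), (174, [561.0, 187.0, 211.0]), (177, [564.0, 187.0, 192.0]), (180, [592.0, 236.0, 3.0])]
212 [(162, [539.0, 169.0, 331.0]), (165, [541.0, 169.0, 317.0]), (168, [544.0, 169.0, 301.0]), (171, [553.0, 183.0, 241.0]), (174, [558.0, 189.0, 204.0]), (177, [561.0, 189.0, 185.0]), (180, [587.0, 236.0, 1.0])]
213 [(162, [538.0, 169.0, 330.0]), (165, [540.0, 169.0, 316.0]), (168, [542.0, 169.0, 302.0]), (171, [551.0, 185.0, 236.0]), (174, [560.0, 197.0, 178.0]), (177, [559.0, 188.0, 188.0]), (180, [585.0, 236.0, 1.0])]
236 [(162, [511.0, 198.0, 236.0]), (165, [514.0, 203.0, 204.0]), (168, [526.0, 242.0, 62.0]), (171, [526.0, 235.0, 61.0]), (174, [526.0, 229.0, 61.0]), (177, [526.0, 222.0, 61.0]), (180, [526.0, 216.0, 62.0])]
239 [(162, [508.0, 204.0, 216.0]), (165, [509.0, 204.0, 198.0]), (168, [511.0, 204.0, 181.0]), (171, [520.0, 236.0, 57.0]), (174, [520.0, 228.0, 62.0]), (177, [520.0, 223.0, 59.0]), (180, [520.0, 215.0, 61.0])]
240 [(162, [506.0, 204.0, 216.0]), (165, [508.0, 209.0, 183.0]), (168, [509.0, 204.0, 180.0]), (171, [518.0, 236.0, 58.0]), (174, [518.0, 228.0, 61.0]), (177, [518.0, 222.0, 61.0]), (180, [518.0, 215.0, 62.0])]
```

Request:
{"method": "step_arm", "body": {"rows": [[-0.3,0.6,-20,0,0,0,45],[-0.5,1.3,-40,0,0,0,45],[-0.5,1.3,-58,0,0,0,45],[-0.5,1.3,-64,0,0,0,45],[-0.5,1.3,-64,0,0,0,30],[-0.5,1.3,-64,0,0,0,24],[-0.5,1.3,-64,0,0,0,21],[-0.5,1.3,-64,0,0,0,17]], "force": 40}}

```text
clock: 2.2
eef_pos: [538.1, 206.0, 65.2]
tcp_rot: [-2.287, 1.569, -2.591]
contact_force: [-1.3, -0.1, 4.2]
opening: 0.203
```

```bash
python3 st.py
```

```text
t 2.2 pos [538.13 205.97  65.18] x [-0.002 -0.001 -1.   ] z ang -17.44 F [-1.26 -0.15  4.25] T [ 0.09  0.3  -0.01] op 17.3 q [ 0.36  0.44  1.84 -0.    0.86  0.67]
```

```bash
python3 st.py; python3 -c "
from h import *
p,d=vision.grab_frame('side'); cv2.imwrite('pics/s2c.png',cv2.resize(p[130:220,160:280,::-1],None,fx=6,fy=6))
p,d=vision.grab_frame('top'); cv2.imwrite('pics/t2c.png',cv2.resize(p[190:270,130:250,::-1],None,fx=6,fy=6))"; python3 st.py
```

```text
t 2.2 pos [538.13 205.97  65.18] x [-0.002 -0.001 -1.   ] z ang -17.44 F [-1.26 -0.15  4.25] T [ 0.09  0.3  -0.01] op 17.3 q [ 0.36  0.44  1.84 -0.    0.86  0.67]
t 2.3 pos [538.15 205.94  65.12] x [-0.002 -0.001 -1.   ] z ang -17.45 F [-2.02  1.34  5.11] T [ 0.14  0.31 -0.03] op 17.2 q [ 0.36  0.44  1.84 -0.    0.86  0.67]
```

View pics/s2c.png

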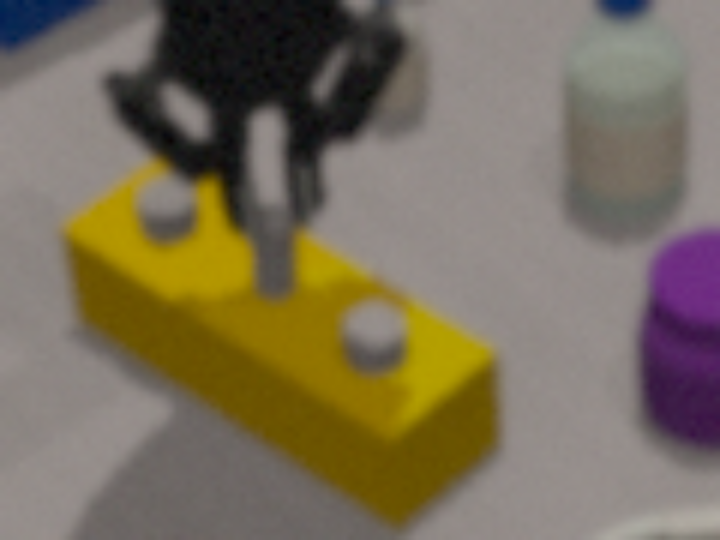

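View pics/t2c.png

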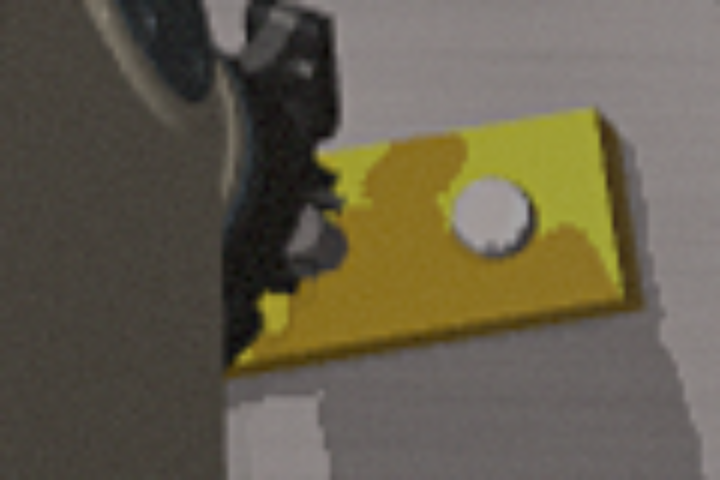

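Request:
{"method": "step_arm", "body": {"rows": [[0,0,0,0,0,0,10],[0,0,0,0,0,0,10],[0,0,0,0,0,0,10],[0,0,2,0,0,0,10],[0,0,5,0,0,0,10],[0,0,10,0,0,0,10],[0,0,15,0,0,0,10],[0,0,15,0,0,0,10]], "force": 40}}

```text
clock: 3.3
eef_pos: [538.6, 206.0, 80.6]
tcp_rot: [-2.136, 1.569, -2.44]
contact_force: [0.0, -1.1, 0.6]
opening: 0.115
```

```bash
python3 st.py; python3 -c "
from h import *
p,d=vision.grab_frame('side'); cv2.imwrite('pics/s3c.png',cv2.resize(p[130:220,160:280,::-1],None,fx=6,fy=6))"; python3 st.py
```

```text
t 3.3 pos [538.57 206.01  80.6 ] x [-0.001 -0.001 -1.   ] z ang -17.45 F [ 0.05 -1.12  0.64] T [-0.   -0.02  0.03] op 9.9 q [ 0.36  0.41  1.83 -0.    0.89  0.67]
t 3.35 pos [538.37 205.95  80.33] x [-0.001 -0.001 -1.   ] z ang -17.45 F [-0.09  0.97  0.51] T [-0.04 -0.02 -0.02] op 9.7 q [ 0.36  0.41  1.83 -0.    0.89  0.67]
```

View pics/s3c.png

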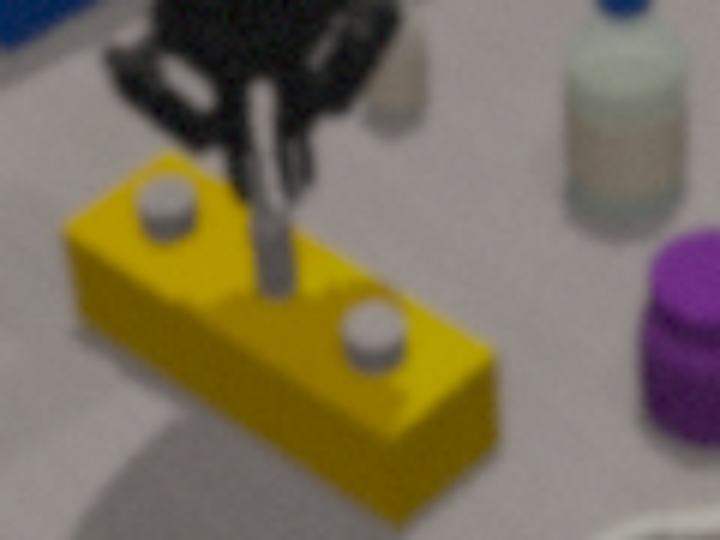

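```bash
python3 -c "
from h import *
f=lambda X:((proj('side',X)-[160,130])*6).round(0).tolist()
print('tcp now',f([[538.5,206,80.5]]),'pin top/bottom',f([[536.8,208.4,102],[536.8,208.4,60]]))
print('tip at z=90,100,110',f([[538.5,206,90],[538.5,206,100],[538.5,206,110]]))
z=np.load('pics/side0.npz');d=z['d'];p=z['p']
# pin head in side0 via depth
H,W=d.shape; vv,uu=np.mgrid[:H,:W]
P=withdepth('side',np.c_[uu.ravel(),vv.ravel()],d.ravel()).reshape(H,W,3)
k=(P[...,2]>82)&(P[...,2]<110)&(uu>185)&(uu<225)&(vv>155)&(vv<190); print(P[k].mean(0),P[k].min(0),P[k].max(0),uu[k].mean(),vv[k].mean())
"
```

```text
tcp now [[279.0, 256.0]] pin top/bottom [[268.0, 219.0], [277.0, 288.0]]
tip at z=90,100,110 [[277.0, 240.0], [275.0, 224.0], [273.0, 207.0]]
[533.29706097 208.3928823   94.60392648] [524.05135459 199.81973533  82.43166519] [544.00019719 221.56986185 103.24874375] 203.8955223880597 169.16417910447763
```

```bash
python3 -c "
from h import *
p,d=vision.grab_frame('side');H,W=d.shape; vv,uu=np.mgrid[:H,:W]; np.savez('pics/s4.npz',p=p,d=d)
P=withdepth('side',np.c_[uu.ravel(),vv.ravel()],d.ravel()).reshape(H,W,3)
for v in range(146,178,2): print(v,[P[v,u].round(0).astype(int).tolist() for u in range(198,214,2)])
"; python3 st.py
```

```text
146 [[520, 199, 189], [525, 198, 187], [642, 394, -7], [642, 383, 0], [552, 215, 161], [544, 191, 181], [548, 188, 181], [559, 198, 168]]
148 [[519, 200, 182], [524, 197, 181], [635, 385, -5], [637, 375, 1], [546, 207, 162], [545, 194, 172], [551, 196, 167], [557, 195, 164]]
150 [[521, 203, 172], [523, 198, 174], [629, 374, -3], [631, 367, 1], [546, 207, 156], [544, 194, 166], [549, 192, 164], [35, -673, 1032]]
152 [[518, 200, 170], [522, 198, 168], [623, 366, -2], [628, 363, -3], [544, 206, 151], [543, 194, 159], [548, 192, 157], [646, 345, -1]]
154 [[518, 201, 162], [523, 200, 160], [529, 201, 155], [620, 350, 2], [544, 207, 143], [542, 193, 153], [550, 196, 147], [35, -673, 1032]]
156 [[520, 207, 150], [524, 204, 150], [529, 202, 148], [617, 346, -1], [543, 206, 138], [540, 191, 149], [551, 198, 138], [637, 333, -3]]
158 [[520, 208, 142], [522, 201, 146], [526, 198, 145], [612, 339, -2], [543, 207, 130], [541, 193, 140], [549, 197, 133], [553, 194, 133]]
160 [[516, 203, 141], [525, 207, 133], [528, 202, 135], [607, 331, -1], [545, 212, 118], [543, 197, 130], [550, 200, 124], [552,
[... 550 characters left out ...]
89, -3]]
170 [[539, 251, 57], [544, 249, 55], [529, 212, 91], [530, 202, 98], [536, 203, 94], [539, 197, 97], [563, 228, 59], [568, 226, 58]]
172 [[533, 242, 60], [538, 241, 57], [528, 211, 86], [530, 204, 89], [535, 202, 88], [542, 204, 82], [559, 221, 59], [563, 218, 59]]
174 [[530, 238, 57], [534, 234, 58], [528, 212, 77], [531, 207, 79], [536, 206, 77], [540, 201, 78], [555, 216, 58], [558, 211, 60]]
176 [[525, 230, 58], [529, 226, 59], [529, 215, 67], [530, 206, 73], [535, 204, 72], [539, 201, 72], [549, 208, 60], [554, 206, 58]]
t 3.4 pos [538.2  205.93  80.15] x [-0.002 -0.001 -1.   ] z ang -17.45 F [0.82 0.29 0.2 ] T [-0.02  0.03 -0.02] op 10.2 q [ 0.36  0.41  1.83 -0.    0.89  0.67]
```

The side view shows that the fingers closed above the head. Depth puts the finger ends at about 117 mm, while the reported TCP is 80 mm. Contact with the 102 mm head top at a reported 65 mm agrees with that. So the real finger ends sit about 36.8 mm higher than reported, and I'll use that offset. The pin still stands in its hole. I'll reopen the fingers and go lower.

Request:
{"method": "step_arm", "body": {"rows": [[0,0,2,0,0,0,45],[-0.8,1.2,2,0,0,0,45],[-1.5,2.4,2,0,0,0,45],[-1.5,2.4,-5,0,0,0,45],[-1.5,2.4,-15,0,0,0,45],[-1.5,2.4,-25,0,0,0,45],[-1.5,2.4,-35,0,0,0,45],[-1.5,2.4,-38,0,0,0,45]]}}

```text
clock: 4.4
eef_pos: [536.1, 208.1, 41.1]
tcp_rot: [-2.357, 1.567, -2.661]
contact_force: [0.1, 0.5, 0.8]
opening: 0.529
```

```bash
python3 st.py; python3 -c "
from h import *
p,d=vision.grab_frame('side');H,W=d.shape; vv,uu=np.mgrid[:H,:W]; np.savez('pics/s5.npz',p=p,d=d)
cv2.imwrite('pics/s5c.png',cv2.resize(p[130:220,160:280,::-1],None,fx=6,fy=6))
"
```

```text
t 4.4 pos [536.12 208.08  41.07] x [-0.003 -0.002 -1.   ] z ang -17.45 F [0.09 0.52 0.79] T [-0.03 -0.03  0.01] op 45.1 q [ 0.37  0.47  1.86 -0.    0.82  0.67]
```

View pics/s5c.png

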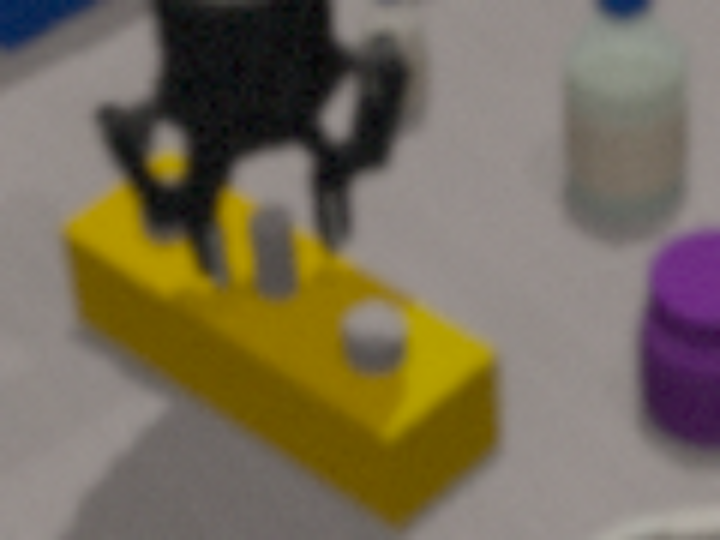

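```bash
python3 -c "
from h import *
f=lambda X:((proj('side',X)-[160,130])*6).round(0).tolist()
for z in (41,60,70,78,84): print(z,f([[536.1-24,208.1+7.5,z],[536.1+24,208.1-7.5,z]]))
z=np.load('pics/s5.npz');d=z['d'];H,W=d.shape; vv,uu=np.mgrid[:H,:W]
P=withdepth('side',np.c_[uu.ravel(),vv.ravel()],d.ravel()).reshape(H,W,3)
for v in range(166,180,2): print(v,[P[v,u].round(0).astype(int).tolist() for u in range(190,199,1)])
for v in range(160,174,2): print(v,[P[v,u].round(0).astype(int).tolist() for u in range(212,220,1)])
"
```

```text
41 [[227.0, 334.0], [332.0, 304.0]]
60 [[222.0, 304.0], [329.0, 274.0]]
70 [[220.0, 288.0], [327.0, 258.0]]
78 [[218.0, 275.0], [326.0, 245.0]]
84 [[217.0, 265.0], [325.0, 235.0]]
166 [[498, 216, 121], [499, 212, 124], [500, 209, 125], [503, 209, 123], [503, 203, 128], [508, 207, 122], [514, 214, 113], [544, 264, 60], [548, 264, 57]]
168 [[524, 268, 62], [499, 214, 115], [501, 213, 115], [501, 207, 119], [503, 205, 119], [508, 210, 112], [510, 207, 114], [541, 259, 58], [543, 258, 57]]
170 [[519, 261, 62], [502, 221, 102], [500, 213, 108], [503, 212, 107], [506, 212, 106], [507, 209, 107], [509, 207, 107], [512, 207, 106], [540, 253, 55]]
172 [[517, 258, 57], [504, 228, 88], [499, 212, 102], [503, 214, 99], [505, 212, 99], [507, 210, 99], [508, 207, 100], [513, 211, 94], [533, 243, 59]]
174 [[511, 248, 61], [516, 252, 55], [503, 221, 86], [502, 213, 93], [502, 209, 95], [507, 212, 91], [507, 207, 94], [509, 206, 94], [531, 239, 56]]
176 [[509, 246, 56], [511, 244, 57], [512, 241, 58], [501, 213, 86], [504, 213, 84], [507, 214, 82], [507, 209, 85], [508, 205, 88], [525, 230, 59]]
178 
[... 395 characters left out ...]
, 298, -2], [637, 296, -2]]
164 [[560, 208, 98], [557, 199, 106], [558, 196, 108], [557, 189, 113], [561, 190, 110], [566, 193, 104], [568, 191, 105], [631, 289, -2]]
166 [[562, 213, 85], [556, 198, 100], [556, 193, 104], [559, 193, 101], [559, 187, 106], [567, 196, 95], [567, 191, 98], [627, 282, -2]]
168 [[605, 287, -1], [558, 202, 89], [553, 189, 101], [557, 190, 98], [561, 192, 94], [565, 193, 91], [569, 195, 87], [623, 277, -4]]
170 [[568, 226, 58], [557, 202, 82], [555, 193, 90], [556, 190, 91], [559, 191, 89], [563, 192, 86], [613, 268, 0], [617, 269, -3]]
172 [[563, 218, 59], [565, 216, 60], [557, 198, 77], [554, 187, 88], [559, 191, 81], [607, 264, -1], [608, 261, 0], [611, 260, 0]]
```

Request:
{"method": "step_arm", "body": {"rows": [[0,0,-5,0,0,0,45],[0,0,-11,0,0,0,35],[0,0,-11,0,0,0,25],[0,0,-11,0,0,0,15],[0,0,-11,0,0,0,10],[0,0,-11,0,0,0,10],[0,0,-11,0,0,0,10],[0,0,-11,0,0,0,10]], "force": 50}}

```text
clock: 5.45
eef_pos: [536.2, 208.1, 30.2]
tcp_rot: [-2.34, 1.567, -2.644]
contact_force: [0.7, 0.7, -2.5]
opening: 0.221
```

```bash
python3 st.py
```

```text
t 5.45 pos [536.21 208.12  30.17] x [-0.003 -0.002 -1.   ] z ang -17.45 F [ 0.72  0.67 -2.49] T [-0.01  0.03  0.01] op 18.8 q [ 0.37  0.49  1.86 -0.    0.8   0.67]
```

Request:
{"method": "step_arm", "body": {"rows": [[0,0,10,0,0,0,10],[0,0,25,0,0,0,10],[0,0,45,0,0,0,10],[0,0,65,0,0,0,10],[0,-20,75,0,0,0,10],[10,-45,80,0,0,0,10],[20,-75,80,0,0,0,10],[30,-90,80,0,0,0,10]]}}

```text
clock: 6.45
eef_pos: [566.3, 116.0, 110.6]
tcp_rot: [-2.279, 1.567, -2.585]
contact_force: [0.0, 0.1, -1.4]
opening: 0.217
```

```bash
python3 st.py;  python3 -c "
from h import *
p,d=vision.grab_frame('side'); np.savez('pics/s6.npz',p=p,d=d)
cv2.imwrite('pics/s6c.png',cv2.resize(p[80:280,150:350,::-1],None,fx=3,fy=3))
p,d=vision.grab_frame('top'); np.savez('pics/t6.npz',p=p,d=d)
cv2.imwrite('pics/t6.png',p[:,:,::-1])
"
```

```text
t 6.45 pos [566.3  116.03 110.59] x [-0.003 -0.002 -1.   ] z ang -17.52 F [ 0.02  0.09 -1.42] T [ 0.   -0.03  0.02] op 18.6 q [ 0.2   0.38  1.81 -0.    0.96  0.51]
```

View pics/s6c.png

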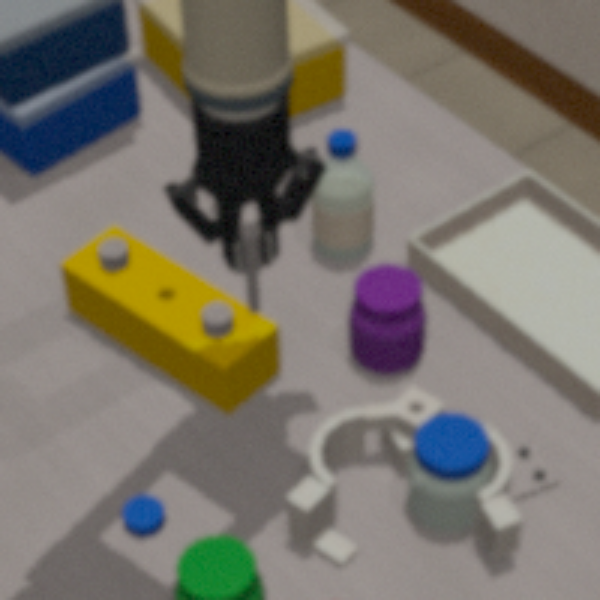

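View pics/t6.png

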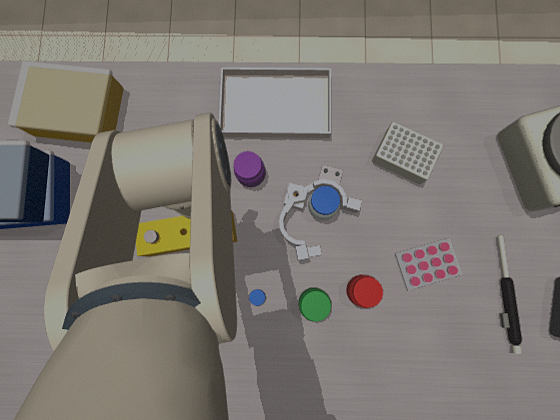

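```bash
python3 -c "
from h import *
z=np.load('pics/side0.npz');p,d=z['p'],z['d']
g=p.astype(int).max(2)
# eye in side: crop (375,108)/7+(235,200)
b=g[208:224,280:298]; print(b)
h=np.zeros(g.shape,np.uint8); h[210:221,283:295]=(g[210:221,283:295]<135)
n,l,s,c=cv2.connectedComponentsWithStats(h); print(s,c)
for i in range(1,n): print(onz('side',[c[i]],54).round(1))
# side check: rack pin head top etc
h=(p[...,2]>130)&(p[...,0]<80)
n,l,s,c=cv2.connectedComponentsWithStats(h.astype(np.uint8))
for i in range(1,n):
    if s[i,4]>30: print(s[i],c[i],onz('side',[c[i]],80).round(1))
z=np.load('pics/s6.npz');p,d=z['p'],z['d'];H,W=d.shape; vv,uu=np.mgrid[:H,:W]
P=withdepth('side',np.c_[uu.ravel(),vv.ravel()],d.ravel()).reshape(H,W,3)
for v in range(150,186,2): print(v,[(u,P[v,u].round(0).astype(int).tolist(),int(p[v,u].max())) for u in range(230,240,1) if abs(P[v,u,1]-116)<35])
"
```

```text
[[128 128 133 138 143 143 149 153 150 146 145 142 143 143 144 143 142 141]
 [136 139 141 143 147 151 158 163 162 155 150 146 146 143 142 143 140 141]
 [143 144 144 145 152 159 166 169 168 167 161 155 150 146 143 143 143 144]
 [140 142 147 153 159 165 170 171 169 170 167 166 160 153 151 149 143 143]
 [141 148 153 160 167 170 170 169 168 168 170 169 167 164 161 154 149 144]
 [149 156 161 167 169 168 165 161 161 158 163 167 171 169 168 161 158 149]
 [160 165 169 169 172 167 157 140 135 139 149 160 168 172 171 167 161 152]
 [167 170 172 171 171 163 146 124 117 119 136 154 166 173 171 166 159 148]
 [169 169 171 172 170 161 147 128 118 121 136 156 168 169 166 155 144 132]
 [161 159 160 167 169 167 158 149 142 142 153 162 167 160 152 140 132 131]
 [142 141 143 152 160 166 165 161 162 161 164 164 157 154 150 141 141 142]
 [118 117 119 130 141 152 158 165 168 168 164 158 157 153 151 148 149 150]
 [107 105 103 106 116 128 142 151 163 159 156 155 153 152 151 151 154 152]
 [105 102  99  96 100 105 118 130 141 147 151 153 153 151 153 152 150 152]
 [105 107 105  99  94  96  98 105 119 138 148 152 
[... 3380 characters left out ...]
 (234, [564, 113, 129], 89), (235, [567, 113, 127], 100)]
176 [(232, [563, 122, 116], 115), (233, [564, 119, 117], 92), (234, [564, 114, 120], 86), (235, [566, 113, 120], 98)]
178 [(233, [563, 118, 111], 95), (234, [566, 117, 111], 86), (235, [568, 115, 110], 95), (236, [571, 116, 107], 122)]
180 [(233, [562, 116, 106], 101), (234, [563, 113, 108], 87), (235, [568, 116, 103], 93), (236, [570, 115, 102], 119)]
182 [(233, [564, 120, 95], 121), (234, [564, 116, 97], 95), (235, [566, 115, 97], 95), (236, [568, 113, 98], 119)]
184 [(231, [576, 149, 58], 179), (232, [578, 147, 58], 172), (233, [561, 117, 91], 159), (234, [563, 115, 92], 147), (235, [567, 116, 88], 148), (236, [568, 113, 90], 156)]
```

Request:
{"method": "step_arm", "body": {"rows": [[10,-28,0,0,0,0,10],[22,-60,0,0,0,0,10],[35,-92,0,0,0,0,10],[48,-122,0,0,0,0,10],[58.5,-148,-4,0,0,0,10],[58.5,-148,-10,0,0,0,10],[58.5,-148,-15,0,0,0,10],[58.5,-148,-15,0,0,0,10]]}}

```text
clock: 7.55
eef_pos: [624.8, -30.5, 94.8]
tcp_rot: [-2.486, 1.567, -2.792]
contact_force: [-0.9, 0.8, -1.4]
opening: 0.221
```

```bash
python3 st.py;  python3 -c "
from h import *
p,d=vision.grab_frame('side'); np.savez('pics/s7.npz',p=p,d=d)
cv2.imwrite('pics/s7c.png',cv2.resize(p[150:240,235:335,::-1],None,fx=6,fy=6,interpolation=cv2.INTER_CUBIC))
f=lambda X:((proj('side',X)-[235,150])*6).round(0).tolist()
t=r.sense()['eef_pos']
for b in ((0,0),(-2.5,1.3)): print(f([[t[0]+.6+b[0],t[1]+.3+b[1],z] for z in (54,72,74,76,120)]))
"
```

```text
t 7.55 pos [624.82 -30.55  94.76] x [-0.004 -0.001 -1.   ] z ang -17.52 F [-0.93  0.76 -1.45] T [-0.    0.02 -0.01] op 18.9 q [-0.05  0.46  1.71 -0.    0.97  0.26]
[[324.0, 389.0], [325.0, 360.0], [325.0, 357.0], [325.0, 354.0], [328.0, 281.0]]
[[318.0, 390.0], [319.0, 361.0], [319.0, 358.0], [319.0, 355.0], [322.0, 282.0]]
```

View pics/s7c.png

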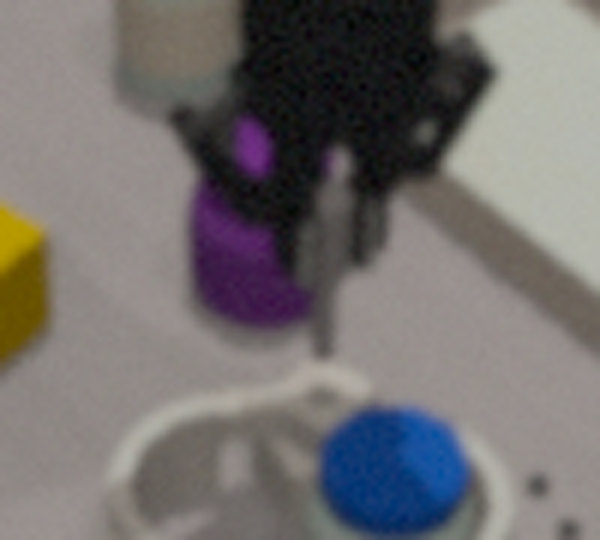

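Request:
{"method": "step_arm", "body": {"rows": [[-0.5,-2.2,0,0,0,0,10],[-0.5,-2.2,-4,0,0,0,10],[-0.5,-2.2,-8,0,0,0,10],[-0.5,-2.2,-12,0,0,0,10],[-0.5,-2.2,-15,0,0,0,10],[-0.5,-2.2,-18,0,0,0,10],[-0.5,-2.2,-20,0,0,0,10],[-0.5,-2.2,-21,0,0,0,10]]}}

```text
clock: 8.6
eef_pos: [624.6, -32.9, 74.0]
tcp_rot: [-2.413, 1.567, -2.719]
contact_force: [-1.2, -0.7, -1.1]
opening: 0.221
```

```bash
python3 st.py;  python3 -c "
from h import *
p,d=vision.grab_frame('side'); np.savez('pics/s8.npz',p=p,d=d)
cv2.imwrite('pics/s8c.png',cv2.resize(p[170:230,255:325,::-1],None,fx=9,fy=9,interpolation=cv2.INTER_CUBIC))
"
```

```text
t 8.6 pos [624.57 -32.85  74.  ] x [-0.003 -0.001 -1.   ] z ang -17.52 F [-1.19 -0.69 -1.06] T [-0.    0.08 -0.02] op 18.9 q [-0.05  0.49  1.73 -0.    0.93  0.25]
```

View pics/s8c.png

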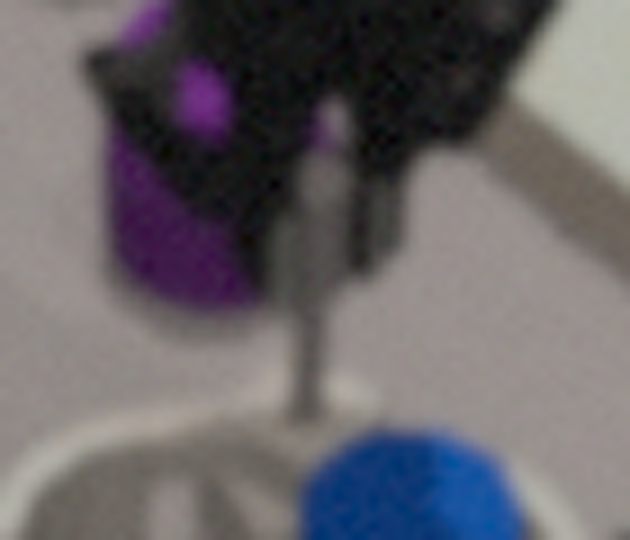

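Request:
{"method": "step_arm", "body": {"rows": [[0,0,-1,0,0,0,10],[0,0,-2,0,0,0,10],[0,0,-3,0,0,0,10],[0,0,-4,0,0,0,10],[0,0,-5,0,0,0,10],[0,0,-6,0,0,0,10],[0,0,-7,0,0,0,10],[0,0,-8,0,0,0,10]]}}

```text
clock: 9.65
eef_pos: [624.5, -32.8, 65.9]
tcp_rot: [-2.43, 1.567, -2.735]
contact_force: [-0.1, 0.3, -1.5]
opening: 0.222
```

```bash
python3 st.py
```

```text
t 9.65 pos [624.52 -32.82  65.9 ] x [-0.003 -0.001 -1.   ] z ang -17.52 F [-0.07  0.26 -1.46] T [-0.02  0.09 -0.  ] op 18.9 q [-0.05  0.5   1.73 -0.    0.91  0.25]
```

Request:
{"method": "step_arm", "body": {"rows": [[0,0,-3,0,0,0,10],[0,0,-6,0,0,0,10],[0,0,-9,0,0,0,10],[0,0,-11,0,0,0,10],[0,0,-12.5,0,0,0,10],[0,0,-13.5,0,0,0,10],[0,0,-14.2,0,0,0,10],[0,0,-14.8,0,0,0,10]]}}

```text
clock: 10.65
eef_pos: [624.5, -32.9, 51.1]
tcp_rot: [-2.429, 1.567, -2.734]
contact_force: [-0.3, -0.7, -1.3]
opening: 0.223
```

```bash
python3 st.py
```

```text
t 10.65 pos [624.49 -32.85  51.07] x [-0.003 -0.001 -1.   ] z ang -17.51 F [-0.28 -0.65 -1.28] T [-0.05  0.09 -0.03] op 19.0 q [-0.05  0.52  1.74 -0.    0.89  0.25]
```

Request:
{"method": "step_arm", "body": {"rows": [[0,0,-0.4,0,0,0,10],[0,0,-0.8,0,0,0,10],[0,0,-1.2,0,0,0,10],[0,0,-1.5,0,0,0,10],[0,0,-1.8,0,0,0,10],[0,0,-2.0,0,0,0,10],[0,0,-2.2,0,0,0,10],[0,0,-2.3,0,0,0,10]]}}

```text
clock: 11.65
eef_pos: [624.7, -32.9, 49.4]
tcp_rot: [-2.371, 1.567, -2.677]
contact_force: [-2.1, 0.1, 7.1]
opening: 0.221
```

```bash
python3 st.py
```

```text
t 11.65 pos [624.67 -32.87  49.36] x [-0.003 -0.002 -1.   ] z ang -17.51 F [-2.1   0.1   7.14] T [0.06 0.59 0.04] op 18.9 q [-0.05  0.52  1.74 -0.    0.88  0.25]
```

```bash
python3 -c "
from h import *
z=np.load('pics/top0.npz');p=z['p']
print(p[188:199,291:302].tolist() and '')
for v in range(189,199): print(v,[tuple(int(x) for x in p[v,u]) for u in range(292,300)])
q=[(u,v) for v in (192,194,196) for u in (294,295,296,297,298)]
for a,b in zip(q,onz('top',q,28.5)): print(a,b.round(1))
print(onz('top',[(295.6,193.3)],54), proj('top',[[625.4,-32,33.5]]))
"
```

```text
189 [(151, 153, 156), (152, 153, 158), (155, 157, 162), (155, 157, 161), (156, 156, 162), (153, 154, 159), (151, 154, 157), (151, 152, 156)]
190 [(149, 152, 156), (152, 154, 159), (145, 145, 146), (126, 125, 123), (128, 127, 126), (136, 136, 137), (153, 152, 158), (151, 153, 159)]
191 [(152, 154, 157), (142, 141, 141), (111, 108, 107), (78, 71, 68), (81, 80, 77), (105, 101, 99), (146, 143, 142), (151, 152, 154)]
192 [(148, 148, 152), (116, 112, 109), (71, 65, 63), (75, 67, 52), (71, 62, 57), (82, 77, 77), (123, 118, 117), (150, 150, 152)]
193 [(140, 138, 140), (94, 87, 82), (85, 66, 43), (93, 70, 37), (67, 55, 41), (57, 55, 52), (106, 101, 99), (147, 144, 145)]
194 [(135, 131, 131), (101, 89, 76), (100, 73, 34), (90, 65, 35), (43, 33, 31), (30, 26, 21), (87, 81, 80), (145, 143, 141)]
195 [(147, 149, 153), (128, 123, 118), (111, 85, 43), (87, 68, 29), (7, 8, 13), (39, 33, 33), (103, 101, 97), (152, 152, 152)]
196 [(150, 154, 159), (148, 149, 152), (129, 118, 110), (114, 100, 80), (92, 90, 87), (131, 128, 129), (145, 143, 144), (155, 157, 161)]
197 [(150, 152, 156), (152, 155, 162), (147, 148, 150), (145, 142, 144), (143, 145, 149), (154, 155, 157), (151, 153, 158), (151, 155, 158)]
198 [(151, 153, 156), (150, 153, 157), (151, 154, 158), (153, 155, 160), (152, 156, 160), (152, 153, 159), (151, 154, 159), (152, 152, 156)]
(294, 192) [633.4 -28.6  28.5]
(295, 192) [633.4 -30.9  28.5]
(296, 192) [633.4 -33.1  28.5]
(297, 192) [633.5 -35.4  28.5]
(298, 192) [633.5 -37.7  28.5]
(294, 194) [628.8 -28.7  28.5]
(295, 194) [628.8 -30.9  28.5]
(296, 194) [628.8 -33.2  28.5]
(297, 194) [628.9 -35.5  28.5]
(298, 194) [628.9 -37.7  28.5]
(294, 196) [624.1 -28.7  28.5]
(295, 196) [624.2 -31.   28.5]
(296, 196) [624.2 -33.3  28.5]
(297, 196) [624.3 -35.5  28.5]
(298, 196) [624.3 -37.8  28.5]
[[625.39180546 -32.0427914   54.        ]] [[295.47596253 195.0594108 ]]
```

Request:
{"method": "step_arm", "body": {"rows": [[0.5,-0.8,0,0,0,0,10],[1,-1.6,0,0,0,0,10],[1.5,-2.5,-0.1,0,0,0,10],[2,-3.3,-0.2,0,0,0,10],[2.4,-4,-0.3,0,0,0,10],[2.8,-4.7,-0.4,0,0,0,10],[2.8,-4.7,-0.4,0,0,0,10],[2.8,-4.7,-0.4,0,0,0,10]]}}

```text
clock: 12.65
eef_pos: [627.1, -36.7, 49.2]
tcp_rot: [-2.773, 1.567, -3.079]
contact_force: [-4.2, 4.1, 7.0]
opening: 0.217
```

```bash
python3 st.py
```

```text
t 12.65 pos [627.09 -36.69  49.18] x [-0.004 -0.    -1.   ] z ang -17.53 F [-4.21  4.06  6.98] T [ 1.14  0.97 -0.02] op 18.5 q [-0.06  0.52  1.73 -0.    0.89  0.25]
```

Request:
{"method": "step_arm", "body": {"rows": [[0.2,-0.5,-0.5,0,0,0,10],[0.4,-1,-0.5,0,0,0,10],[0.6,-1.4,-0.6,0,0,0,10],[0.8,-1.8,-0.6,0,0,0,10],[1.0,-2.2,-0.6,0,0,0,10],[1.0,-2.5,-0.6,0,0,0,10],[1.0,-2.5,-0.6,0,0,0,10],[1.0,-2.5,-0.6,0,0,0,10]]}}

```text
clock: 13.65
eef_pos: [627.8, -38.0, 49.1]
tcp_rot: [-3.138, 1.566, 2.839]
contact_force: [-4.3, 6.0, 9.6]
opening: 0.22
```

```bash
python3 st.py
```

```text
t 13.65 pos [627.81 -38.04  49.08] x [-0.004  0.001 -1.   ] z ang -17.55 F [-4.26  5.95  9.59] T [1.49 1.06 0.  ] op 18.8 q [-0.06  0.53  1.73  0.    0.89  0.24]
```

Request:
{"method": "step_arm", "body": {"rows": [[-0.6,0.2,-0.3,0,0,0,10],[-1.4,0.4,-0.4,0,0,0,10],[-2.2,0.6,-0.5,0,0,0,10],[-3,0.8,-0.5,0,0,0,10],[-3.8,0.9,-0.5,0,0,0,10],[-4.6,1.0,-0.5,0,0,0,10],[-5.2,1.0,-0.5,0,0,0,10],[-5.2,1.0,-0.5,0,0,0,10]]}}

```text
clock: 14.65
eef_pos: [622.9, -37.3, 48.4]
tcp_rot: [-3.132, 1.567, 2.845]
contact_force: [4.9, -0.3, -2.0]
opening: 0.22
```

```bash
python3 st.py
```

```text
t 14.65 pos [622.91 -37.25  48.39] x [-0.004  0.001 -1.   ] z ang -17.56 F [ 4.89 -0.34 -1.97] T [-0.14 -1.17  0.01] op 18.8 q [-0.06  0.52  1.74  0.    0.88  0.24]
```

The vertical reaction has gone and z has dropped, so the tip is over the hole. I'll feed it down gently.

Request:
{"method": "step_arm", "body": {"rows": [[0.3,0,-0.3,0,0,0,10],[0.4,0,-0.6,0,0,0,10],[0.4,0,-0.9,0,0,0,10],[0.4,0,-1.2,0,0,0,10],[0.4,0,-1.5,0,0,0,10],[0.4,0,-1.8,0,0,0,10],[0.4,0,-2.1,0,0,0,10],[0.4,0,-2.4,0,0,0,10]]}}

```text
clock: 15.65
eef_pos: [623.2, -37.3, 45.9]
tcp_rot: [-3.111, 1.567, 2.866]
contact_force: [2.0, 0.0, -0.3]
opening: 0.218
```

```bash
python3 st.py
```

```text
t 15.65 pos [623.19 -37.27  45.94] x [-0.004  0.001 -1.   ] z ang -17.56 F [ 1.99  0.05 -0.28] T [-0.23 -0.49  0.02] op 18.7 q [-0.06  0.52  1.74  0.    0.88  0.24]
```

Request:
{"method": "step_arm", "body": {"rows": [[0.1,0,-1,0,0,0,10],[0.2,0,-2,0,0,0,10],[0.2,0,-3,0,0,0,10],[0.2,0,-4,0,0,0,10],[0.2,0,-5,0,0,0,10],[0.2,0,-6,0,0,0,10],[0.2,0,-7,0,0,0,10],[0.2,0,-8,0,0,0,10]]}}

```text
clock: 16.65
eef_pos: [623.4, -37.2, 37.9]
tcp_rot: [-3.111, 1.567, 2.865]
contact_force: [1.2, -1.2, -0.5]
opening: 0.223
```

```bash
python3 st.py
```

```text
t 16.65 pos [623.36 -37.24  37.86] x [-0.004  0.001 -1.   ] z ang -17.56 F [ 1.2  -1.17 -0.48] T [-0.18 -0.4   0.  ] op 19.0 q [-0.06  0.54  1.75  0.    0.86  0.24]
```

Request:
{"method": "step_arm", "body": {"rows": [[0,0,-1,0,0,0,10],[0,0,-2.2,0,0,0,10],[0,0,-3.6,0,0,0,10],[0,0,-5,0,0,0,10],[0,0,-6.5,0,0,0,10],[0,0,-8,0,0,0,10],[0,0,-9.5,0,0,0,10],[0,0,-10.5,0,0,0,10]]}}

```text
clock: 17.65
eef_pos: [623.4, -37.3, 27.3]
tcp_rot: [-3.115, 1.567, 2.861]
contact_force: [1.3, -0.6, 4.2]
opening: 0.22
```

```bash
python3 st.py
```

```text
t 17.65 pos [623.45 -37.28  27.26] x [-0.004  0.001 -1.   ] z ang -17.56 F [ 1.28 -0.58  4.23] T [-0.17 -0.29 -0.02] op 18.8 q [-0.06  0.55  1.75  0.    0.84  0.24]
```

Request:
{"method": "step_arm", "body": {"rows": [[0,0,-0.8,0,0,0,10],[0,0,-1.6,0,0,0,10],[0,0,-2.2,0,0,0,10],[0,0,-2.6,0,0,0,10],[0,0,-3.0,0,0,0,10],[0,0,-3.3,0,0,0,10],[0,0,-3.6,0,0,0,10],[0,0,-3.8,0,0,0,10]]}}

```text
clock: 18.65
eef_pos: [623.6, -37.3, 23.7]
tcp_rot: [-3.12, 1.567, 2.857]
contact_force: [1.0, -0.7, 7.6]
opening: 0.22
```

```bash
python3 st.py
```

```text
t 18.65 pos [623.58 -37.31  23.73] x [-0.004  0.001 -1.   ] z ang -17.56 F [ 0.98 -0.66  7.6 ] T [-0.21 -0.04  0.02] op 18.8 q [-0.06  0.55  1.75  0.    0.84  0.24]
```

Request:
{"method": "step_arm", "body": {"rows": [[0,0,-0.3,0,0,0,10],[0,0,-0.4,0,0,0,10],[0,0,-0.5,0,0,0,10],[0,0,-0.6,0,0,0,10],[0,0,-0.7,0,0,0,10],[0,0,-0.7,0,0,0,10],[0,0,-0.7,0,0,0,10],[0,0,-0.7,0,0,0,10]]}}

```text
clock: 19.65
eef_pos: [623.7, -37.4, 23.6]
tcp_rot: [-3.117, 1.567, 2.86]
contact_force: [-0.6, -0.7, 9.7]
opening: 0.221
```

```bash
python3 st.py; python3 -c "
from h import *
p,d=vision.grab_frame('side'); np.savez('pics/s9.npz',p=p,d=d)
cv2.imwrite('pics/s9c.png',cv2.resize(p[170:270,225:335,::-1],None,fx=6,fy=6,interpolation=cv2.INTER_CUBIC))
"
```

```text
t 19.65 pos [623.69 -37.38  23.64] x [-0.004  0.001 -1.   ] z ang -17.56 F [-0.64 -0.67  9.69] T [-0.14  0.19 -0.  ] op 18.9 q [-0.06  0.55  1.75  0.    0.84  0.24]
```

View pics/s9c.png

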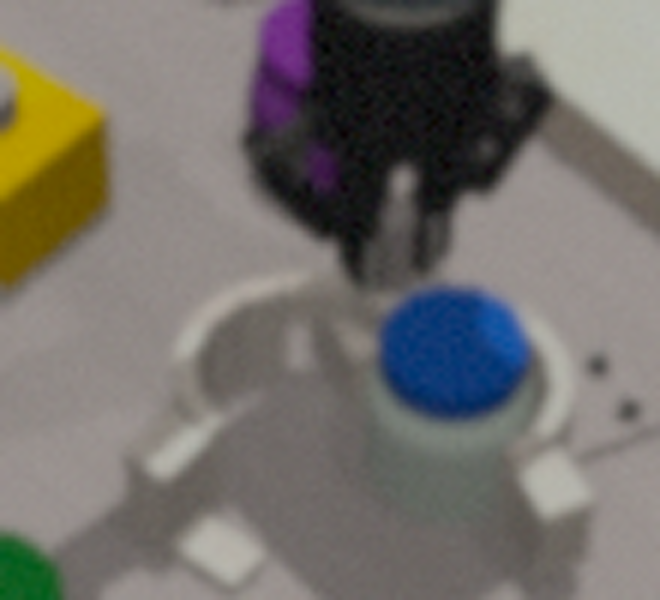

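The pin is seated: z stalled at 23.6 while the force rose to about 11 N, and 23.9 was expected. I'll release it and rise.

Request:
{"method": "step_arm", "body": {"rows": [[0,0,0,0,0,0,26],[0,0,0,0,0,0,32],[0,0,0,0,0,0,36],[0,0,8,0,0,0,36],[0,0,25,0,0,0,36],[0,0,50,0,0,0,36],[0,0,80,0,0,0,36],[0,0,110,0,0,0,36]]}}

```text
clock: 20.7
eef_pos: [623.9, -37.4, 136.0]
tcp_rot: [3.049, 1.568, 2.742]
contact_force: [-0.5, 0.8, -0.9]
opening: 0.42
```

```bash
python3 st.py; python3 -c "
from h import *
p,d=vision.grab_frame('side'); np.savez('pics/s10.npz',p=p,d=d)
cv2.imwrite('pics/s10c.png',cv2.resize(p[170:270,225:335,::-1],None,fx=6,fy=6,interpolation=cv2.INTER_CUBIC))
"
```

```text
t 20.7 pos [623.94 -37.4  135.99] x [-0.002  0.001 -1.   ] z ang -17.56 F [-0.53  0.82 -0.89] T [0.01 0.02 0.01] op 35.8 q [-0.06  0.41  1.69  0.    1.04  0.24]
```

View pics/s10c.png

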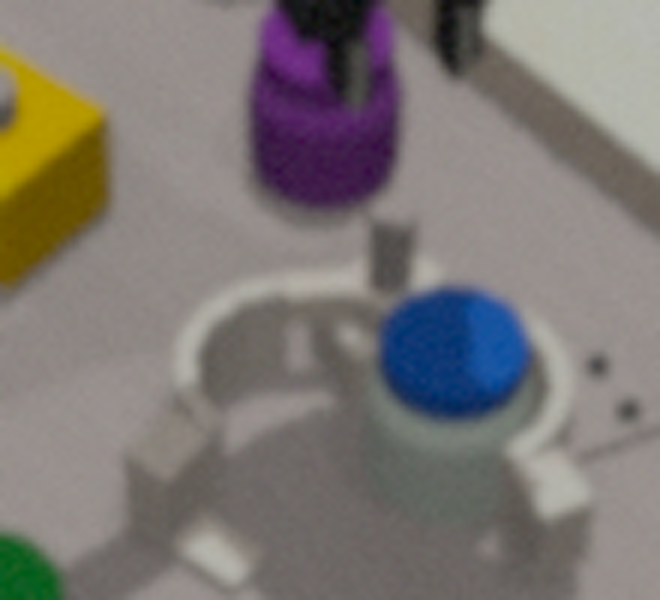

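```bash
python3 -c "
from h import *
b=np.array([2.7,-1.4,0])
q=[((x+.5)/6+225-.5,(y+.5)/6+170-.5) for x,y in [(128,455),(175,410),(215,440),(168,480),(171,446)]]
print((onz('side',q,54)+b).round(1))
# same in initial picture: crop side_c0 (7x, origin 235,200): lug top corners
q=[((x+.5)/7+235-.5,(y+.5)/7+200-.5) for x,y in [(77,315),(128,272),(182,300),(125,352),(127,312)]]
print((onz('side',q,54)+b).round(1))
z=np.load('pics/s10.npz');p,d=z['p'],z['d']
H,W=d.shape; vv,uu=np.mgrid[:H,:W]
P=withdepth('side',np.c_[uu.ravel(),vv.ravel()],d.ravel()).reshape(H,W,3)
m=(P[...,2]>49)&(P[...,2]<62)&(uu>240)&(uu<266)&(vv>232)&(vv<256); print(m.sum(),P[m].mean(0)+b)
print([ (u,P[207,u].round(0).tolist()) for u in range(285,296)])
m=(P[...,2]>90)&(P[...,2]<104)&(uu>284)&(uu<297)&(vv>200)&(vv<215);print(P[m].max(0),m.sum(),P[m].mean(0)+b)
cv2.imwrite('pics/s10d.png',cv2.resize(p[225:275,235:285,::-1],None,fx=12,fy=12,interpolation=cv2.INTER_CUBIC))
"
```

```text
[[484.  -40.6  54. ]
 [513.  -34.2  54. ]
 [515.8 -56.7  54. ]
 [488.6 -60.7  54. ]
 [500.2 -47.9  54. ]]
[[484.9 -38.   54. ]
 [510.3 -34.1  54. ]
 [517.  -55.7  54. ]
 [487.8 -61.1  54. ]
 [499.1 -47.9  54. ]]
129 [506.49935401 -44.32822607  52.39855439]
[(285, [671.0, 36.0, -4.0]), (286, [672.0, 34.0, -2.0]), (287, [615.0, -33.0, 93.0]), (288, [618.0, -34.0, 92.0]), (289, [620.0, -36.0, 92.0]), (290, [621.0, -38.0, 94.0]), (291, [623.0, -39.0, 92.0]), (292, [624.0, -42.0, 94.0]), (293, [625.0, -44.0, 96.0]), (294, [629.0, -44.0, 92.0]), (295, [691.0, 18.0, -2.0])]
[634.40354821 -22.65018488  98.2121213 ] 39 [626.86310113 -37.13714543  93.57630644]
```

View pics/s10d.png

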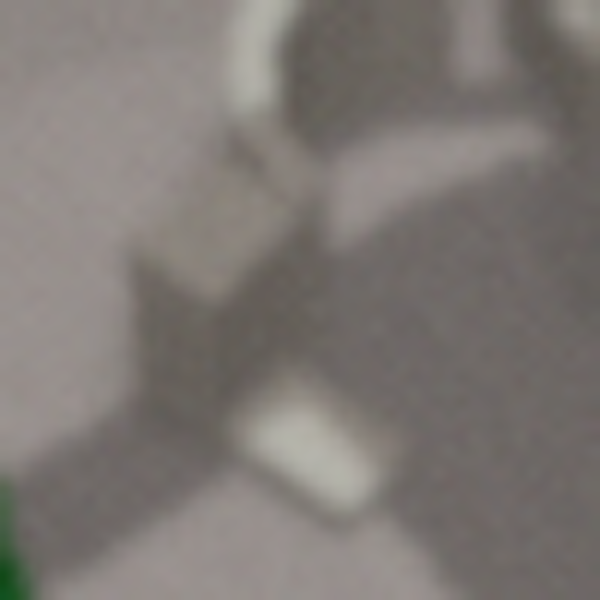

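```bash
cat > plan.py <<'E'
from h import *
Hn=np.array([624.3,-37.0]); OFF=36.8
def pose(yaw,jx,jy,zend,tilt=0.2):
    a=np.radians(yaw); n=np.array([np.cos(a),np.sin(a)]); yj=np.array([-n[1],n[0]])
    xy=Hn+jx*n+jy*yj; xt=np.array([n[0]*np.sin(tilt),n[1]*np.sin(tilt),-np.cos(tilt)])
    zt=np.array([-n[1],n[0],0.])   # angle yaw+90
    yt=np.cross(zt,xt); R=np.c_[xt,yt,zt]
    return np.r_[xy,zend]+OFF*xt, R
def delta(yaw,jx,jy,zend,tilt=0.2):
    s=r.sense(); R0=Ro.from_euler('xyz',s["tcp_rot"]); t,R=pose(yaw,jx,jy,zend,tilt)
    return np.r_[t-s["eef_pos"],(Ro.from_matrix(R)*R0.inv()).as_rotvec()]
E
python3 -c "
from plan import *
for a in [(-80,-70,-135,80),(-80,-70,-135,27),(-80,-48,-135,27)]: print(a,delta(*a).round(3), pose(*a)[0].round(1))"
```

```text
(-80, -70, -135, 80) [-1.45845e+02  3.88240e+01 -9.63040e+01 -2.03000e-01  1.60000e-02
  4.79000e-01] [480.5   1.3  43.9]
(-80, -70, -135, 27) [-1.45845e+02  3.88240e+01 -1.49304e+02 -2.03000e-01  1.60000e-02
  4.79000e-01] [480.5   1.3  -9.1]
(-80, -48, -135, 27) [-1.42025e+02  1.71580e+01 -1.49304e+02 -2.03000e-01  1.60000e-02
  4.79000e-01] [484.3 -20.4  -9.1]
```

Request:
{"method": "step_arm", "body": {"rows": [[-20,10,0,-0.025,0.002,0.06,20],[-50,20,0,-0.05,0.004,0.12,5],[-85,30,0,-0.08,0.006,0.19,0],[-115,38,-10,-0.11,0.009,0.27,0],[-135,39,-30,-0.14,0.011,0.34,0],[-146,39,-55,-0.17,0.014,0.41,0],[-146,39,-80,-0.203,0.016,0.479,0],[-146,39,-96,-0.203,0.016,0.479,0]]}}

```text
clock: 21.75
eef_pos: [480.3, 1.9, 44.1]
tcp_rot: [-1.568, 1.371, -1.393]
contact_force: [0.0, 0.2, 0.7]
opening: 0.004
```

```bash
python3 st.py; python3 -c "
from plan import *
print(delta(-80,-70,-135,27).round(3))
p,d=vision.grab_frame('side'); np.savez('pics/s11.npz',p=p,d=d)
cv2.imwrite('pics/s11c.png',cv2.resize(p[150:300,190:340,::-1],None,fx=4,fy=4,interpolation=cv2.INTER_CUBIC))
"
```

```text
t 21.75 pos [480.27   1.87  44.13] x [ 0.035 -0.196 -0.98 ] z ang 10.03 F [0.04 0.15 0.68] T [ 0.07  0.05 -0.01] op 0.4 q [ 0.16  0.35  2.08 -0.3   0.73  0.21]
[ 1.9900e-01 -5.7700e-01 -5.3201e+01  0.0000e+00  1.0000e-03 -0.0000e+00]
```

View pics/s11c.png

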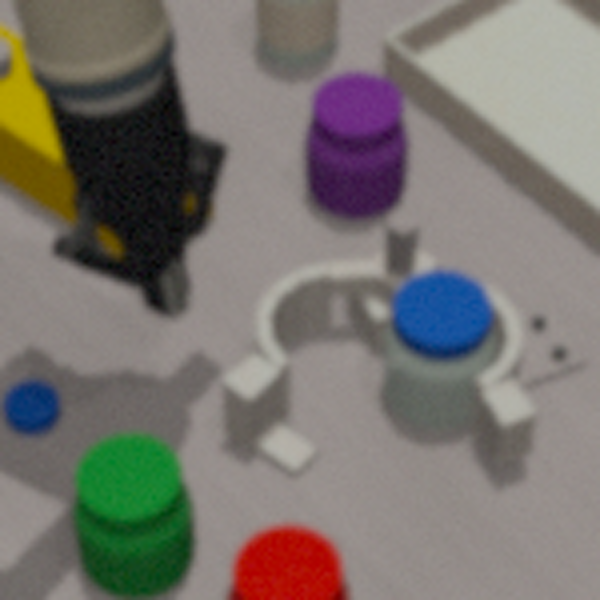

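```bash
python3 -c "
from plan import *
f=lambda X:((proj('side',X)-[190,150])*4).round(0).tolist()
s=r.sense(); M=Ro.from_euler('xyz',s['tcp_rot']).as_matrix(); e=s['eef_pos']-36.8*M[:,0]; print(e, f([e-[2.7,-1.4,0]]))
d=np.load('pics/s11.npz')['d'];H,W=d.shape; vv,uu=np.mgrid[:H,:W]
P=withdepth('side',np.c_[uu.ravel(),vv.ravel()],d.ravel()).reshape(H,W,3)
for v in range(218,230,2): print(v,[P[v,u].round(0).astype(int).tolist() for u in range(226,238,2)])
"
```

```text
[478.33122739   8.82542168  78.71622582] [[165.0, 311.0]]
218 [[464, 11, 122], [465, 4, 128], [470, 4, 124], [477, 6, 117], [483, 5, 114], [491, 10, 103]]
220 [[466, 14, 111], [467, 8, 116], [473, 8, 111], [477, 7, 109], [483, 6, 106], [490, 8, 99]]
222 [[465, 15, 104], [467, 9, 107], [471, 6, 107], [475, 4, 107], [483, 7, 97], [487, 5, 97]]
224 [[465, 15, 96], [466, 8, 102], [471, 6, 100], [475, 4, 99], [479, 2, 97], [483, -1, 98]]
226 [[465, 16, 88], [467, 10, 92], [470, 6, 94], [473, 2, 95], [479, 2, 91], [485, 2, 86]]
228 [[504, 79, -6], [507, 75, -4], [466, 1, 93], [473, 4, 86], [477, 1, 85], [523, 61, -4]]
```

Request:
{"method": "step_arm", "body": {"rows": [[0,-0.6,-8,0,0,0,0],[0,-0.6,-18,0,0,0,0],[0,-0.6,-28,0,0,0,0],[0,-0.6,-38,0,0,0,0],[0,-0.6,-46,0,0,0,0],[0.5,-4,-53,0,0,0,0],[2,-12,-53,0,0,0,0],[3.5,-20,-53,0,0,0,0]]}}

```text
clock: 22.8
eef_pos: [483.3, -19.0, -10.2]
tcp_rot: [-1.575, 1.371, -1.401]
contact_force: [0.3, -0.8, -0.6]
opening: 0.002
```

```bash
python3 st.py; python3 -c "
from plan import *
p,d=vision.grab_frame('side'); np.savez('pics/s12.npz',p=p,d=d)
cv2.imwrite('pics/s12c.png',cv2.resize(p[180:280,190:300,::-1],None,fx=6,fy=6,interpolation=cv2.INTER_CUBIC))
for a in [(-80,-38,-135,27),(-80,-34,-135,27)]: print(a,delta(*a).round(3))
for y in (-76,-72,-68,-64,-60): print(y,delta(y,-34,-135,27).round(3))
"
```

```text
t 22.8 pos [483.33 -18.96 -10.22] x [ 0.033 -0.196 -0.98 ] z ang 9.95 F [ 0.25 -0.82 -0.57] T [ 0.12  0.04 -0.01] op 0.2 q [ 0.11  0.45  2.1  -0.36  0.6   0.24]
(-80, -38, -135, 27) [ 2.5350e+00 -1.0596e+01  1.0400e+00  0.0000e+00 -1.0000e-03  1.0000e-03]
(-80, -34, -135, 27) [ 3.2300e+00 -1.4535e+01  1.0400e+00  0.0000e+00 -1.0000e-03  1.0000e-03]
-76 [ 3.367e+00 -2.414e+01  1.040e+00  0.000e+00 -1.000e-03  7.100e-02]
-72 [ 4.1740e+00 -3.3711e+01  1.0400e+00  0.0000e+00 -1.0000e-03  1.4100e-01]
-68 [ 5.6460e+00 -4.3203e+01  1.0400e+00  0.0000e+00 -1.0000e-03  2.1100e-01]
-64 [ 7.7770e+00 -5.2569e+01  1.0400e+00  0.0000e+00 -1.0000e-03  2.8000e-01]
-60 [ 1.0556e+01 -6.1763e+01  1.0400e+00  0.0000e+00 -1.0000e-03  3.5000e-01]
```

View pics/s12c.png

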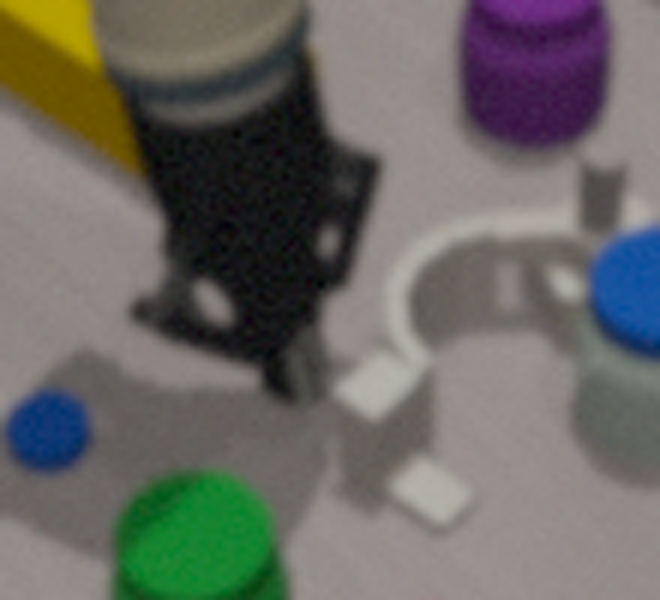

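Request:
{"method": "step_arm", "body": {"rows": [[1.5,-6,1,0,0,0,0],[2.5,-10.5,1,0,0,0,0],[3.2,-14.5,1,0,0,0,0],[3.3,-19.3,1,0,0,0.036,0],[3.4,-24.1,1,0,0,0.071,0],[3.8,-28.9,1,0,0,0.106,0],[4.2,-33.7,1,0,0,0.141,0],[4.9,-38.5,1,0,0,0.176,0]]}}

```text
clock: 23.85
eef_pos: [488.5, -58.1, -9.0]
tcp_rot: [-1.572, 1.371, -1.222]
contact_force: [-0.4, 2.7, 1.8]
opening: 0.005
```

```bash
python3 st.py; python3 -c "
from plan import *
p,d=vision.grab_frame('side'); np.savez('pics/s13.npz',p=p,d=d)
cv2.imwrite('pics/s13c.png',cv2.resize(p[180:280,190:300,::-1],None,fx=6,fy=6,interpolation=cv2.INTER_CUBIC))
for y in (-68,-66,-64,-62,-60,-58,-56,-54,-52): print(y,delta(y,-34,-135,27).round(3))
"
```

```text
t 23.85 pos [488.52 -58.11  -8.99] x [ 0.068 -0.187 -0.98 ] z ang 20.09 F [-0.42  2.7   1.79] T [0.4  0.07 0.01] op 0.4 q [ 0.02  0.44  2.12 -0.37  0.54 -0.01]
-68 [ 7.630e-01 -4.281e+00 -4.400e-02  0.000e+00 -1.000e-03  3.200e-02]
-66 [ 1.747e+00 -8.982e+00 -4.400e-02  0.000e+00 -1.000e-03  6.700e-02]
-64 [ 2.8940e+00 -1.3647e+01 -4.4000e-02  0.0000e+00 -1.0000e-03  1.0200e-01]
-62 [ 4.2030e+00 -1.8268e+01 -4.4000e-02  0.0000e+00 -1.0000e-03  1.3600e-01]
-60 [ 5.6730e+00 -2.2841e+01 -4.4000e-02  0.0000e+00 -1.0000e-03  1.7100e-01]
-58 [ 7.301e+00 -2.736e+01 -4.400e-02  0.000e+00 -1.000e-03  2.060e-01]
-56 [ 9.0860e+00 -3.1819e+01 -4.4000e-02  0.0000e+00 -1.0000e-03  2.4100e-01]
-54 [ 1.1026e+01 -3.6214e+01 -4.4000e-02  0.0000e+00 -1.0000e-03  2.7600e-01]
-52 [ 1.3118e+01 -4.0538e+01 -4.4000e-02  0.0000e+00 -1.0000e-03  3.1100e-01]
```

View pics/s13c.png

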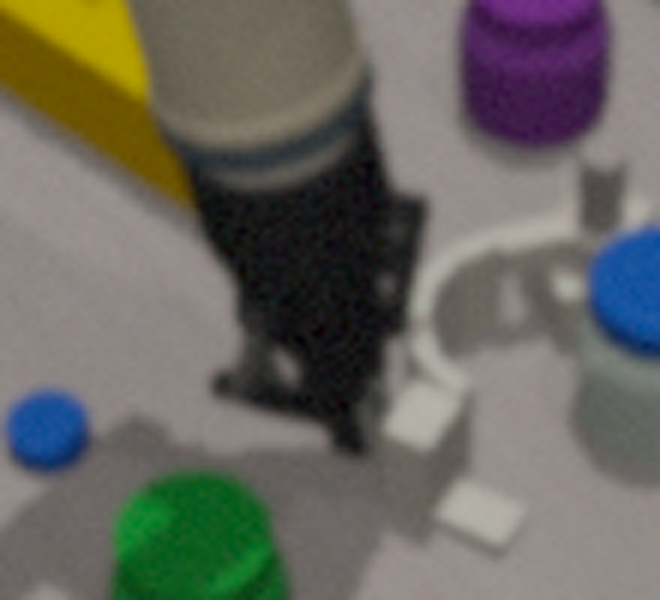

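```bash
python3 -c "
from plan import *
print(onz('top',[(315,305),(365,291),(258,297)],80).round(0))
d=np.load('pics/s13.npz')['d'];H,W=d.shape; vv,uu=np.mgrid[:H,:W]
P=withdepth('side',np.c_[uu.ravel(),vv.ravel()],d.ravel()).reshape(H,W,3)
for v in range(238,252,2): print(v,[P[v,u].round(0).astype(int).tolist() for u in range(224,250,3)])
"
```

```text
[[ 389.  -75.   80.]
 [ 419. -177.   80.]
 [ 402.   42.   80.]]
238 [[478, 53, -3], [483, 46, -1], [435, -44, 122], [440, -49, 125], [454, -39, 103], [456, -49, 112], [463, -52, 109], [470, -54, 105], [477, -55, 100]]
240 [[473, 45, 1], [479, 40, 1], [433, -46, 120], [437, -52, 122], [498, 28, -3], [466, -34, 82], [468, -44, 89], [471, -51, 94], [475, -57, 96]]
242 [[468, 38, 3], [426, -43, 115], [430, -51, 119], [437, -53, 115], [443, -56, 114], [465, -34, 75], [473, -35, 70], [472, -50, 85], [474, -59, 92]]
244 [[465, 33, 2], [424, -47, 113], [426, -55, 119], [431, -61, 121], [439, -60, 114], [449, -58, 104], [464, -48, 82], [473, -47, 74], [475, -57, 82]]
246 [[462, 30, 0], [470, 28, -5], [424, -59, 117], [429, -64, 118], [437, -62, 110], [447, -61, 100], [456, -59, 92], [466, -58, 83], [476, -56, 72]]
248 [[459, 27, -3], [463, 18, 2], [471, 16, -2], [475, 10, 0], [437, -63, 103], [446, -61, 94], [455, -61, 87], [464, -60, 78], [478, -51, 59]]
250 [[453, 18, 2], [460, 15, -1], [466, 9, 1], [471, 3, 2], [479, 2, -2], [483, -5, 0], [454, -62, 81], [463, -61, 73], [476, -54, 55]]
```

Request:
{"method": "step_arm", "body": {"rows": [[0.8,-4.3,0,0,0,0.032,0],[1.7,-9,0,0,0,0.067,0],[2.9,-13.6,0,0,0,0.102,0],[4.2,-18.3,0,0,0,0.136,0],[5.7,-22.8,0,0,0,0.171,0],[7.3,-27.4,0,0,0,0.206,0],[9.1,-31.8,0,0,0,0.241,0],[11,-36.2,0,0,0,0.276,0]]}}

```text
clock: 24.9
eef_pos: [499.2, -94.7, -9.0]
tcp_rot: [-1.575, 1.371, -0.946]
contact_force: [-0.8, 2.1, 0.5]
opening: 0.002
```

```bash
python3 st.py; python3 -c "
from plan import *
for y in range(-52,-34,2): print(y,delta(y,-34,-135,27).round(3))
"
```

```text
t 24.9 pos [499.19 -94.73  -9.04] x [ 0.116 -0.161 -0.98 ] z ang 36.02 F [-0.76  2.09  0.48] T [ 0.33  0.12 -0.02] op 0.1 q [-0.08  0.43  2.14 -0.35  0.46 -0.41]
-52 [ 2.298e+00 -4.348e+00 -2.200e-02  0.000e+00 -1.000e-03  3.400e-02]
-50 [ 4.539e+00 -8.597e+00 -2.200e-02  0.000e+00 -1.000e-03  6.900e-02]
-48 [ 6.9270e+00 -1.2764e+01 -2.2000e-02  0.0000e+00 -1.0000e-03  1.0400e-01]
-46 [ 9.4600e+00 -1.6846e+01 -2.2000e-02  0.0000e+00 -1.0000e-03  1.3900e-01]
-44 [ 1.2133e+01 -2.0837e+01 -2.2000e-02  0.0000e+00 -1.0000e-03  1.7400e-01]
-42 [ 1.4944e+01 -2.4731e+01 -2.2000e-02  0.0000e+00 -1.0000e-03  2.0900e-01]
-40 [ 1.7889e+01 -2.8526e+01 -2.2000e-02  0.0000e+00 -1.0000e-03  2.4400e-01]
-38 [ 2.0965e+01 -3.2215e+01 -2.2000e-02  0.0000e+00 -1.0000e-03  2.7900e-01]
-36 [ 2.4168e+01 -3.5795e+01 -2.2000e-02  0.0000e+00 -1.0000e-03  3.1400e-01]
```

Request:
{"method": "step_arm", "body": {"rows": [[2.3,-4.3,0,0,0,0.034,0],[4.5,-8.6,0,0,0,0.069,0],[6.9,-12.8,0,0,0,0.104,0],[9.5,-16.8,0,0,0,0.139,0],[12.1,-20.8,0,0,0,0.174,0],[14.9,-24.7,0,0,0,0.209,0],[17.9,-28.5,0,0,0,0.244,0],[21,-32.2,0,0,0,0.279,0]]}}

```text
clock: 25.9
eef_pos: [519.7, -126.8, -9.2]
tcp_rot: [-1.578, 1.372, -0.669]
contact_force: [-1.4, 1.1, 2.3]
opening: -0.004
```

```bash
python3 st.py; python3 -c "
from plan import *
p,d=vision.grab_frame('side'); np.savez('pics/s14.npz',p=p,d=d)
cv2.imwrite('pics/s14c.png',cv2.resize(p[180:290,200:330,::-1],None,fx=6,fy=5.45,interpolation=cv2.INTER_CUBIC))
for y in range(-36,-14,2): print(y,delta(y,-34,-135,27).round(3))
"
```

```text
t 25.9 pos [ 519.66 -126.84   -9.21] x [ 0.155 -0.122 -0.98 ] z ang 52.04 F [-1.41  1.08  2.27] T [0.34 0.27 0.03] op -0.3 q [-0.18  0.45  2.11 -0.23  0.42 -0.88]
-36 [ 3.246e+00 -3.324e+00  4.300e-02  0.000e+00 -2.000e-03  3.300e-02]
-34 [ 6.571e+00 -6.790e+00  4.300e-02  0.000e+00 -2.000e-03  6.700e-02]
-32 [ 1.0016e+01 -1.0138e+01  4.3000e-02  0.0000e+00 -2.0000e-03  1.0200e-01]
-30 [ 1.3575e+01 -1.3363e+01  4.3000e-02  0.0000e+00 -2.0000e-03  1.3700e-01]
-28 [ 1.7245e+01 -1.6463e+01  4.3000e-02  1.0000e-03 -2.0000e-03  1.7200e-01]
-26 [ 2.1020e+01 -1.9432e+01  4.3000e-02  1.0000e-03 -2.0000e-03  2.0700e-01]
-24 [ 2.4897e+01 -2.2268e+01  4.3000e-02  1.0000e-03 -1.0000e-03  2.4200e-01]
-22 [ 2.8871e+01 -2.4966e+01  4.3000e-02  1.0000e-03 -1.0000e-03  2.7700e-01]
-20 [ 3.2936e+01 -2.7525e+01  4.3000e-02  1.0000e-03 -1.0000e-03  3.1200e-01]
-18 [ 3.7088e+01 -2.9940e+01  4.3000e-02  1.0000e-03 -1.0000e-03  3.4700e-01]
-16 [ 4.1322e+01 -3.2208e+01  4.3000e-02  1.0000e-03 -1.0000e-03  3.8200e-01]
```

View pics/s14c.png

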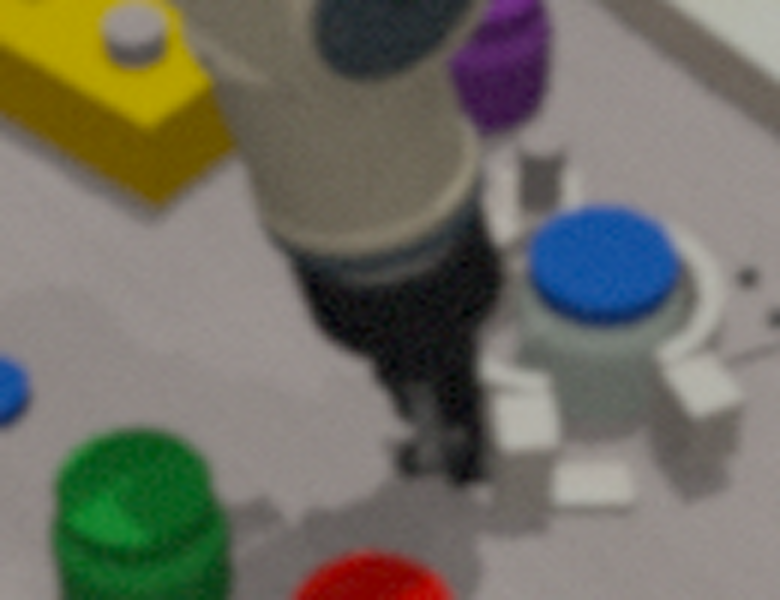

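Request:
{"method": "step_arm", "body": {"rows": [[3.2,-3.3,0,0,0,0.033,0],[6.6,-6.8,0,0,0,0.067,0],[10,-10.1,0,0,0,0.102,0],[13.6,-13.4,0,0,0,0.137,0],[15.4,-14.9,0,0,0,0.155,0],[17.2,-16.5,0,0,0,0.172,0],[19.1,-18,0,0,0,0.19,0],[21,-19.4,0,0,0,0.207,0]]}}

```text
clock: 26.95
eef_pos: [541.1, -146.7, -9.1]
tcp_rot: [-1.577, 1.372, -0.459]
contact_force: [-1.1, 0.6, 0.5]
opening: 0.0
```

```bash
python3 st.py; python3 -c "
from plan import *
p,d=vision.grab_frame('side'); np.savez('pics/s15.npz',p=p,d=d)
cv2.imwrite('pics/s15c.png',cv2.resize(p[200:280,250:350,::-1],None,fx=7,fy=7,interpolation=cv2.INTER_CUBIC))
for y in range(-25,-14,1): print(y,delta(y,-34,-135,27).round(3))
"
```

```text
t 26.95 pos [ 541.13 -146.68   -9.15] x [ 0.177 -0.088 -0.98 ] z ang 64.05 F [-1.12  0.58  0.51] T [0.18 0.3  0.04] op 0.0 q [-0.24  0.47  2.07 -0.11  0.41 -1.26]
-25 [ 1.528e+00 -1.190e+00  0.000e+00  1.000e-03 -1.000e-03  1.600e-02]
-24 [ 3.479e+00 -2.591e+00  0.000e+00  1.000e-03 -1.000e-03  3.300e-02]
-23 [ 5.454e+00 -3.958e+00  0.000e+00  1.000e-03 -1.000e-03  5.100e-02]
-22 [ 7.452e+00 -5.290e+00  0.000e+00  1.000e-03 -1.000e-03  6.800e-02]
-21 [ 9.474e+00 -6.587e+00  0.000e+00  1.000e-03 -1.000e-03  8.600e-02]
-20 [ 1.1518e+01 -7.8480e+00  0.0000e+00  1.0000e-03 -1.0000e-03  1.0300e-01]
-19 [ 1.3583e+01 -9.0740e+00  0.0000e+00  1.0000e-03 -1.0000e-03  1.2000e-01]
-18 [ 1.5670e+01 -1.0263e+01  0.0000e+00  1.0000e-03 -1.0000e-03  1.3800e-01]
-17 [ 1.7777e+01 -1.1416e+01  0.0000e+00  1.0000e-03 -1.0000e-03  1.5500e-01]
-16 [ 1.9904e+01 -1.2532e+01  0.0000e+00  1.0000e-03 -1.0000e-03  1.7300e-01]
-15 [ 2.205e+01 -1.361e+01  0.000e+00  1.000e-03 -1.000e-03  1.900e-01]
```

View pics/s15c.png

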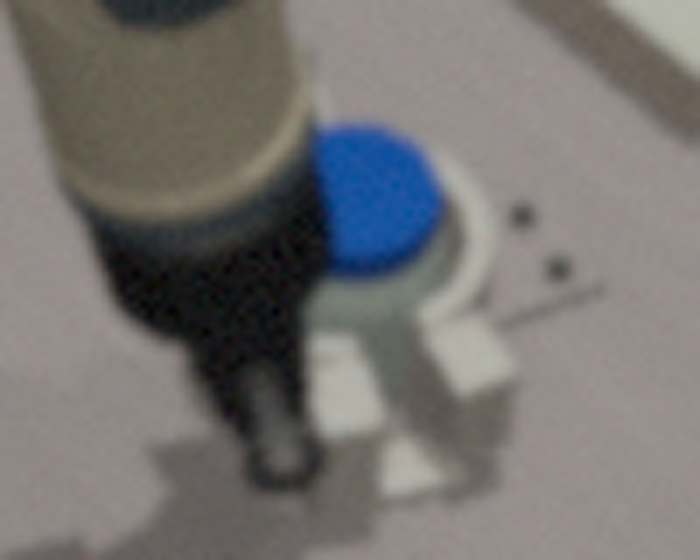

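Request:
{"method": "step_arm", "body": {"rows": [[1.5,-1.2,0,0,0,0.016,0],[3.5,-2.6,0,0,0,0.033,0],[5.5,-4,0,0,0,0.051,0],[7.5,-5.3,0,0,0,0.068,0],[9.5,-6.6,0,0,0,0.086,0],[11,-7.5,0,0,0,0.098,0],[12,-8.2,0,0,0,0.107,0],[13,-8.8,0,0,0,0.115,0]]}}

```text
clock: 28.0
eef_pos: [554.5, -155.7, -9.1]
tcp_rot: [-1.577, 1.372, -0.343]
contact_force: [-1.5, -0.6, 0.2]
opening: 0.001
```

```bash
python3 st.py; python3 -c "
from plan import *
p,d=vision.grab_frame('side'); np.savez('pics/s16.npz',p=p,d=d)
cv2.imwrite('pics/s16c.png',cv2.resize(p[200:280,250:350,::-1],None,fx=7,fy=7,interpolation=cv2.INTER_CUBIC))
for y in (-19,-18.5,-18,-17.5,-17,-16.5,-16,-15): print(y,delta(y,-34,-135,27).round(3))
"
```

```text
t 28.0 pos [ 554.52 -155.7    -9.1 ] x [ 0.186 -0.067 -0.98 ] z ang 70.72 F [-1.5  -0.57  0.16] T [-0.    0.28  0.04] op 0.0 q [-0.27  0.48  2.04 -0.04  0.42 -1.47]
-19 [ 0.407 -0.155 -0.024  0.001 -0.001  0.005]
-18.5 [ 1.448e+00 -7.540e-01 -2.400e-02  1.000e-03 -1.000e-03  1.300e-02]
-18 [ 2.494e+00 -1.344e+00 -2.400e-02  1.000e-03 -1.000e-03  2.200e-02]
-17.5 [ 3.545e+00 -1.925e+00 -2.400e-02  1.000e-03 -1.000e-03  3.100e-02]
-17 [ 4.601e+00 -2.497e+00 -2.400e-02  1.000e-03 -1.000e-03  4.000e-02]
-16.5 [ 5.662e+00 -3.060e+00 -2.400e-02  1.000e-03 -1.000e-03  4.800e-02]
-16 [ 6.728e+00 -3.613e+00 -2.400e-02  1.000e-03 -1.000e-03  5.700e-02]
-15 [ 8.874e+00 -4.692e+00 -2.400e-02  1.000e-03 -1.000e-03  7.400e-02]
```

View pics/s16c.png

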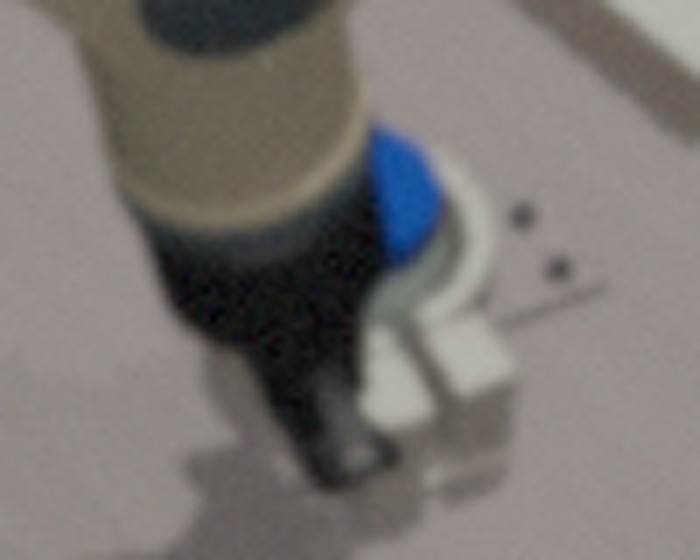

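Request:
{"method": "step_arm", "body": {"rows": [[0.6,-0.2,0,0,0,0.006,0],[1.2,-0.6,0,0,0,0.011,0],[1.8,-0.9,0,0,0,0.016,0],[2.3,-1.2,0,0,0,0.02,0],[2.8,-1.5,0,0,0,0.025,0],[3.3,-1.8,0,0,0,0.029,0],[3.7,-2,0,0,0,0.032,0],[4.1,-2.2,0,0,0,0.036,0]]}}

```text
clock: 29.05
eef_pos: [558.8, -158.0, -9.1]
tcp_rot: [-1.577, 1.371, -0.306]
contact_force: [-1.1, 1.0, -0.1]
opening: 0.001
```

```bash
python3 st.py; python3 -c "
from plan import *
p,d=vision.grab_frame('side'); np.savez('pics/s17.npz',p=p,d=d)
cv2.imwrite('pics/s17c.png',cv2.resize(p[230:280,285:335,::-1],None,fx=12,fy=12,interpolation=cv2.INTER_CUBIC))
"
```

```text
t 29.05 pos [ 558.78 -158.     -9.08] x [ 0.189 -0.06  -0.98 ] z ang 72.81 F [-1.07  0.95 -0.09] T [ 0.04  0.31 -0.03] op 0.1 q [-0.27  0.48  2.03 -0.02  0.42 -1.53]
```

View pics/s17c.png

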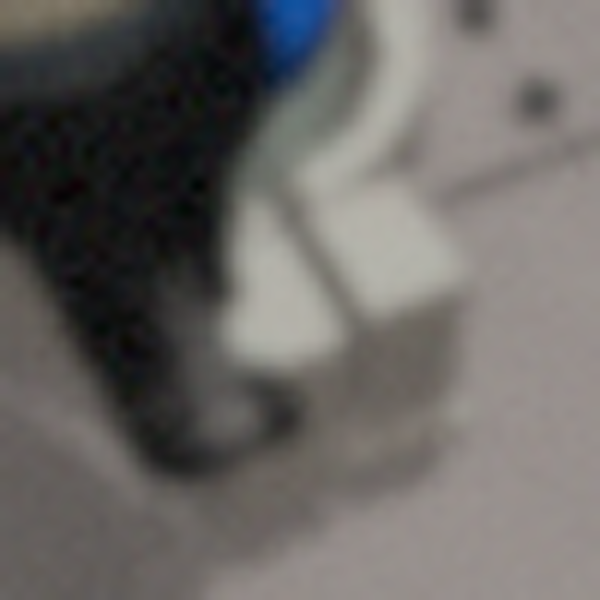

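Request:
{"method": "step_arm", "body": {"rows": [[0.4,-0.2,0,0,0,0.003,0],[0.8,-0.4,0,0,0,0.006,0],[1.2,-0.6,0,0,0,0.009,0],[1.5,-0.7,0,0,0,0.011,0],[1.8,-0.9,0,0,0,0.013,0],[2.1,-1,0,0,0,0.015,0],[2.3,-1.1,0,0,0,0.016,0],[2.3,-1.1,0,0,0,0.016,0]]}}

```text
clock: 30.1
eef_pos: [561.2, -159.1, -9.0]
tcp_rot: [-1.577, 1.371, -0.29]
contact_force: [-0.4, 1.2, -0.0]
opening: -0.004
```

```bash
python3 st.py
```

```text
t 30.1 pos [ 561.23 -159.11   -9.03] x [ 0.19  -0.057 -0.98 ] z ang 73.74 F [-0.35  1.16 -0.03] T [ 0.19  0.19 -0.03] op -0.4 q [-0.28  0.49  2.03 -0.01  0.43 -1.56]
```

No contact with the fixed lug yet. I'll continue slowly.

Request:
{"method": "step_arm", "body": {"rows": [[0.4,-0.2,0,0,0,0.002,0],[0.8,-0.4,0,0,0,0.004,0],[1.2,-0.5,0,0,0,0.006,0],[1.5,-0.6,0,0,0,0.008,0],[1.8,-0.7,0,0,0,0.009,0],[2.1,-0.9,0,0,0,0.01,0],[2.3,-1,0,0,0,0.012,0],[2.3,-1,0,0,0,0.012,0]]}}

```text
clock: 31.1
eef_pos: [563.6, -160.1, -9.0]
tcp_rot: [-1.577, 1.371, -0.278]
contact_force: [-0.6, 1.0, -0.9]
opening: 0.0
```

```bash
python3 st.py; python3 -c "
from plan import *
p,d=vision.grab_frame('side'); np.savez('pics/s18.npz',p=p,d=d)
cv2.imwrite('pics/s18c.png',cv2.resize(p[230:280,285:335,::-1],None,fx=12,fy=12,interpolation=cv2.INTER_CUBIC))
"
```

```text
t 31.1 pos [ 563.56 -160.14   -9.03] x [ 0.191 -0.054 -0.98 ] z ang 74.43 F [-0.61  0.95 -0.89] T [0.21 0.2  0.  ] op 0.0 q [-0.28  0.49  2.02  0.    0.43 -1.58]
```

View pics/s18c.png

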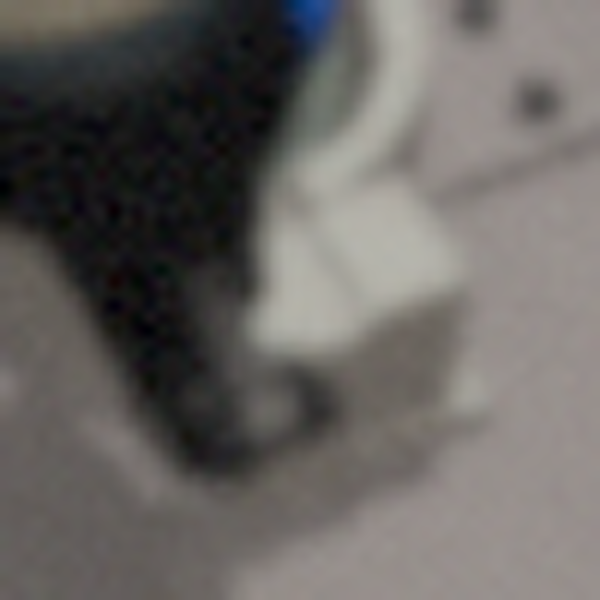

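Request:
{"method": "step_arm", "body": {"rows": [[0.3,-0.1,0,0,0,0.001,0],[0.6,-0.2,0,0,0,0.002,0],[0.9,-0.3,0,0,0,0.003,0],[1.1,-0.4,0,0,0,0.004,0],[1.3,-0.5,0,0,0,0.005,0],[1.5,-0.5,0,0,0,0.005,0],[1.7,-0.6,0,0,0,0.006,0],[1.7,-0.6,0,0,0,0.006,0]]}}

```text
clock: 32.15
eef_pos: [564.5, -160.5, -9.3]
tcp_rot: [-1.577, 1.373, -0.272]
contact_force: [-5.3, 3.0, 2.5]
opening: 0.002
```

```bash
python3 st.py
```

```text
t 32.15 pos [ 564.46 -160.48   -9.28] x [ 0.19  -0.053 -0.98 ] z ang 74.77 F [-5.34  2.96  2.46] T [0.55 0.76 0.09] op 0.2 q [-0.28  0.49  2.02  0.    0.43 -1.59]
```

Request:
{"method": "step_arm", "body": {"rows": [[0.8,-0.3,0,0,0,0,0],[1.0,-0.3,0,0,0,0,0],[1.2,-0.4,0,0,0,0,0],[1.3,-0.4,0,0,0,0,0],[1.4,-0.4,0,0,0,0,0],[1.4,-0.4,0,0,0,0,0],[1.4,-0.4,0,0,0,0,0],[1.4,-0.4,0,0,0,0,0]]}}

```text
clock: 33.15
eef_pos: [564.4, -160.5, -9.5]
tcp_rot: [-1.577, 1.375, -0.272]
contact_force: [-8.1, 4.1, 6.4]
opening: -0.002
```

```bash
python3 st.py; python3 -c "
from plan import *
p,d=vision.grab_frame('side'); np.savez('pics/s19.npz',p=p,d=d)
cv2.imwrite('pics/s19c.png',cv2.resize(p[230:280,285:335,::-1],None,fx=12,fy=12,interpolation=cv2.INTER_CUBIC))
"
```

```text
t 33.15 pos [ 564.42 -160.5    -9.54] x [ 0.187 -0.052 -0.981] z ang 74.77 F [-8.09  4.09  6.4 ] T [0.57 1.11 0.09] op -0.2 q [-0.28  0.49  2.02  0.    0.44 -1.59]
```

View pics/s19c.png

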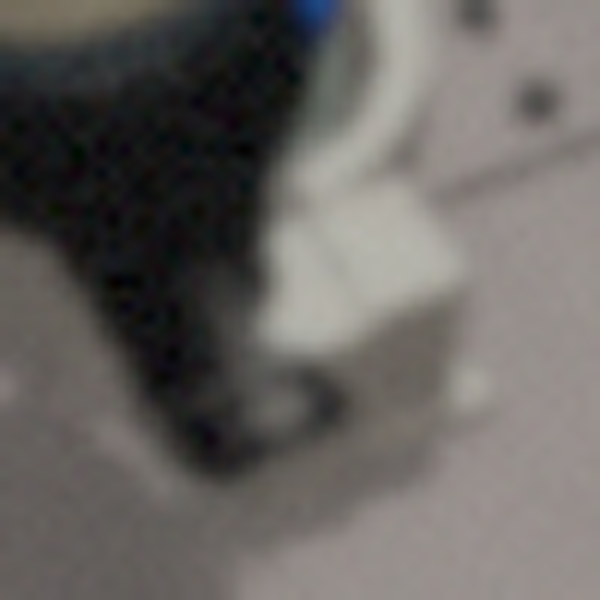

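The lugs have met: the tool stalled at about 9 N and no gap is visible. I'll back straight off, then rise clear.

Request:
{"method": "step_arm", "body": {"rows": [[-1.5,0.5,0,0,0,0,0],[-4,1.2,0,0,0,0,0],[-10,3,0,0,0,0,0],[-18,5,0,0,0,0,0],[-26,7,2,0,0,0,0],[-28,8,25,0,0,0,0],[-28,8,65,0,0,0,0],[-28,8,115,0,0,0,0]]}}

```text
clock: 34.2
eef_pos: [535.1, -152.1, 105.9]
tcp_rot: [-1.577, 1.377, -0.272]
contact_force: [1.3, -0.6, 0.8]
opening: -0.001
```

```bash
python3 st.py
```

```text
t 34.2 pos [ 535.08 -152.14  105.86] x [ 0.185 -0.052 -0.981] z ang 74.77 F [ 1.29 -0.56  0.84] T [ 0.03  0.06 -0.05] op -0.0 q [-0.28  0.26  2.02  0.    0.67 -1.59]
```

Request:
{"method": "step_arm", "body": {"rows": [[0,0,40,0,0,0,0],[-15,-15,80,0,0,0,0],[-45,-45,100,0,0,0,0],[-80,-75,110,0,0,0,0],[-115,-105,110,0,0,0,0],[-150,-135,110,0,0,0,0],[-180,-165,110,0,0,0,0],[-205,-190,110,0,0,0,0]]}}

```text
clock: 35.2
eef_pos: [328.5, -342.7, 216.0]
tcp_rot: [-1.579, 1.377, -0.274]
contact_force: [-0.1, 0.0, 0.3]
opening: 0.0
```

```bash
python3 st.py; python3 -c "
from plan import *
for n in('top','side'):
    p,d=vision.grab_frame(n); np.savez('pics/e_%s.npz'%n,p=p,d=d); cv2.imwrite('pics/e_%s.png'%n,p[:,:,::-1])
    b=(275,160,365,230) if n=='top' else (255,185,345,275)
    cv2.imwrite('pics/e_%s_c.png'%n,cv2.resize(p[b[1]:b[3],b[0]:b[2],::-1],None,fx=6,fy=6,interpolation=cv2.INTER_CUBIC))
"
```

```text
t 35.2 pos [ 328.49 -342.7   215.96] x [ 0.186 -0.052 -0.981] z ang 74.74 F [-0.08  0.04  0.35] T [0.01 0.08 0.03] op 0.0 q [-0.9  -0.    2.04  0.14  0.95 -2.28]
```

View pics/e_top.png

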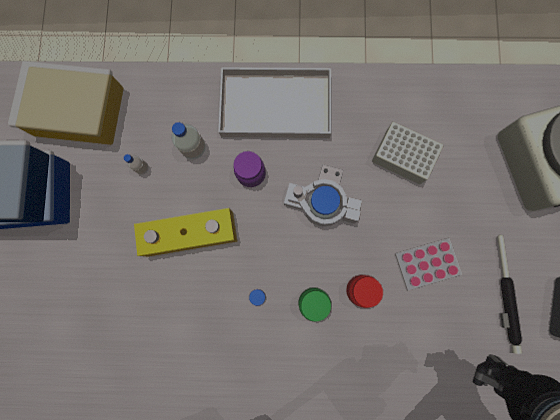

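View pics/e_side_c.png

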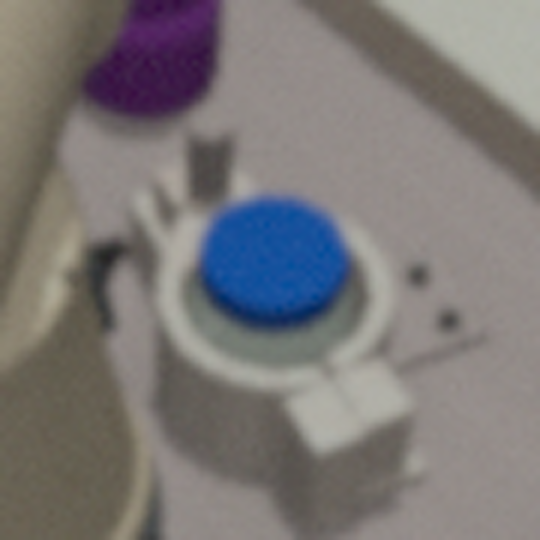

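View pics/e_top_c.png

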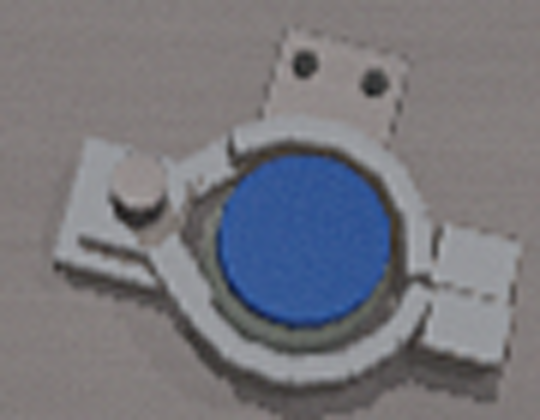

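```bash
python3 -c "
from h import *
z=np.load('pics/e_top.npz');p,d=z['p'],z['d'];H,W=d.shape; vv,uu=np.mgrid[:H,:W]
P=withdepth('top',np.c_[uu.ravel(),vv.ravel()],d.ravel()).reshape(H,W,3);Z=P[...,2]
m=(Z>48)&(Z<60)&(uu>=348)&(uu<364)&(vv>190)&(vv<224)
cn=max(cv2.findContours(m.astype(np.uint8),cv2.RETR_EXTERNAL,cv2.CHAIN_APPROX_NONE)[0],key=cv2.contourArea).reshape(-1,2)
print('lugs',cv2.minAreaRect(onz('top',cn,54)[:,:2].astype(np.float32)))
k=(Z>88)&(Z<106)&(uu>285)&(uu<312)&(vv>180)&(vv<202); print('head z',np.median(Z[k]),k.sum(),P[k].mean(0))
k2=(Z>48)&(Z<60)&(uu>283)&(uu<312)&(vv>180)&(vv<206); print('knuckle top',np.median(Z[k2]),k2.sum())
b=(p[...,2]>110)&(p[...,0]<90)&(uu>305)&(uu<350)&(vv>180)&(vv<220); print('jar cap',onz('top',[(uu[b].mean(),vv[b].mean())],80).round(1), np.median(Z[b]))
cv2.imwrite('pics/e_lug.png',cv2.resize(p[190:225,340:370,::-1],None,fx=16,fy=16,interpolation=cv2.INTER_CUBIC))
# compare to start for bystanders
z0=np.load('pics/top0.npz')['p'].astype(int); df=np.abs(z0-p).max(2)>45; df[:, :]&=True
n,l,s,c=cv2.connectedComponentsWithStats(df.astype(np.uint8))
print([(s[i].tolist()) for i in range(1,n) if s[i,4]>12])
"; python3 st.py
```

```text
lugs ((593.6961669921875, -160.65301513671875), (28.317001342773438, 50.42961120605469), 89.36583709716797)
head z 96.37280563563229 73 [624.69522652 -36.35920845  96.10244265]
knuckle top 54.363226407136494 209
jar cap [[608.2 -94.9  80. ]] 80.51375108065366
[[293, 191, 10, 9, 42], [288, 200, 7, 6, 15], [298, 200, 9, 10, 41], [285, 204, 7, 5, 21], [304, 206, 36, 21, 201], [341, 207, 19, 10, 114], [284, 209, 7, 13, 16], [341, 215, 17, 9, 54], [174, 225, 14, 14, 105], [285, 239, 14, 9, 22], [472, 354, 88, 66, 3318], [551, 413, 9, 7, 40]]
t 35.3 pos [ 327.87 -343.63  215.87] x [ 0.185 -0.053 -0.981] z ang 74.61 F [ 0.32 -0.22 -0.71] T [0.02 0.09 0.01] op -0.0 q [-0.9  -0.    2.04  0.14  0.95 -2.28]
```

View pics/e_lug.png

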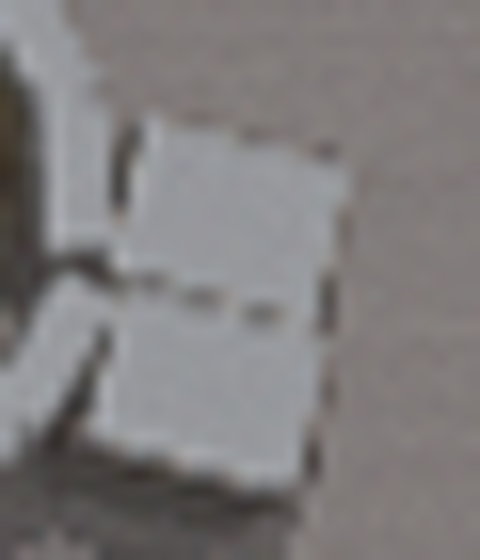

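```bash
python3 -c "
from h import *
z=np.load('pics/e_top.npz');p,d=z['p'],z['d'];H,W=d.shape; vv,uu=np.mgrid[:H,:W]
P=withdepth('top',np.c_[uu.ravel(),vv.ravel()],d.ravel()).reshape(H,W,3);Z=P[...,2]
m=(Z>48)&(Z<60)&(uu>=347)&(uu<364)&(vv>190)&(vv<224)
q=onz('top',np.c_[uu[m],vv[m]],54)[:,:2]
px=859/398
for yaw in(-16,-17,-18):
    a=np.radians(yaw); xb=np.array([np.cos(a),np.sin(a)]); yb=np.array([-xb[1],xb[0]]); X=(q-[610,-94])@xb;Y=(q-[610,-94])@yb
    print(yaw,[ (round(X[k].min(),1),round(X[k].max(),1),round(X[k].max()-X[k].min()+px,1)) for lo in (-76,-71,-66,-61,-56) for k in [(Y>=lo)&(Y<lo+5)] if k.any()])
s=np.load('pics/e_side.npz')['p']; cv2.imwrite('pics/e_slug.png',cv2.resize(s[238:275,295:332,::-1],None,fx=15,fy=15,interpolation=cv2.INTER_CUBIC))
"
```

```text
-16 [(np.float64(-20.5), np.float64(24.3), np.float64(46.9)), (np.float64(-21.1), np.float64(25.1), np.float64(48.4)), (np.float64(-20.9), np.float64(25.4), np.float64(48.5)), (np.float64(-20.1), np.float64(24.1), np.float64(46.3)), (np.float64(-11.6), np.float64(25.0), np.float64(38.8))]
-17 [(np.float64(-19.3), np.float64(25.6), np.float64(47.0)), (np.float64(-19.9), np.float64(26.4), np.float64(48.4)), (np.float64(-19.8), np.float64(26.5), np.float64(48.5)), (np.float64(-19.1), np.float64(25.8), np.float64(47.0)), (np.float64(-10.6), np.float64(25.9), np.float64(38.7))]
-18 [(np.float64(-18.0), np.float64(26.9), np.float64(47.0)), (np.float64(-18.7), np.float64(27.6), np.float64(48.4)), (np.float64(-18.7), np.float64(27.6), np.float64(48.5)), (np.float64(-18.0), np.float64(26.9), np.float64(47.1)), (np.float64(-7.6), np.float64(26.9), np.float64(36.6))]
```

View pics/e_slug.png

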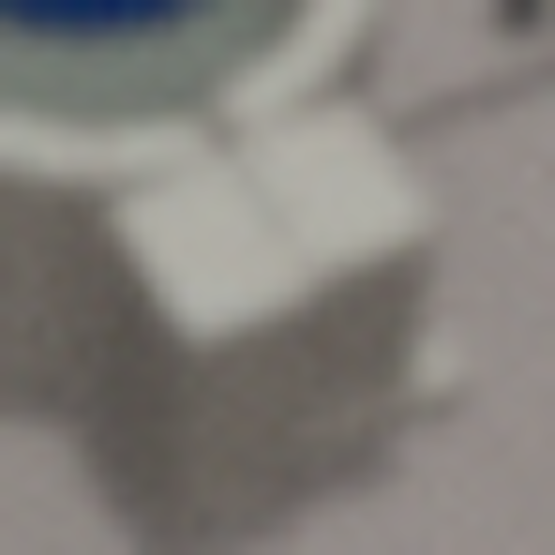

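```bash
python3 -c "
from rig import order
print(order.sign_off())"
```

```text
the job is handed in; nothing more can be done
None
```

The hinge pin is home through both knuckles, the loose half is shut against the fixed lug, and the job is handed in at about 35 s.

**What I did**
- **Pin:** I took the tall pin from the rack's middle hole and lowered it through the jaw's knuckle onto the brass bush. The camera hinted that the hole lay towards world -y. I slid the tip over the brass at about 8–11 N until it dropped in, then pressed it past the plug until it stalled at about 11 N and released it.
- **Closing:** I pushed the lug's rear face low with closed, tilted fingers, aiming to touch at about 27 mm height and needing 1–3 N on the way. The push stalled at about 9 N sideways (11 N in all) against the fixed lug. I then backed straight off and moved away.

**Last checks**
- **Pin head:** its top measures 96.4 mm against 96 expected, and the knuckle top 54.4 mm, so the pin is fully home.
- **Lugs:** their overall depth measures 46–48.5 mm against 46 mm. The pixel size is about 2 mm, so I read this as shut with only a thin seam, but a sub-millimetre gap cannot be ruled out.
- **Jar and other things:** the jar still stands at its starting place. Comparing the first and last top pictures shows change only at the clamp, the pin's empty rack hole and the arm itself.

**What went wrong or disagreed**
- **First grasp:** it missed. The fingers closed above the head and touched it with about 5 N, leaving the pin unmoved. The real finger ends sit about 37 mm short of the reported TCP, and I used that offset from then on.
- **Cameras:** the two disagreed by about 3 mm around the clamp. I corrected the side camera to the top one.

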